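# Pack up and set a strap clamp on the router pallet

### The job

Clamp the blue workpiece to the router pallet: on the pallet, under where the strap's closed end will sit, stack a combination of the coloured packing plates as tall as the workpiece, so that the strap will lie level. Then slide the forked metal strap in under the clamp's foot, around the bolt, with its open end resting on the workpiece and its closed end on the packing, and push the orange cam lever fully down. Leave the screwdriver, the spool and the orange tray where they are.

Things in the scene. Friction and masses are not known exactly. Their poses are not given: they have to be found in the camera images.
- yellow_mid (a point): yellow packing plate, printed solid plastic, 48 (its x) x 80 (its y) x 8 mm thick (its z, up), loose, lying flat on the bench; the point is its centre, half-way up, so 4 mm above its underside
- red_mid (a point): red packing plate, printed solid plastic, 48 (its x) x 80 (its y) x 11 mm thick (its z, up), loose, lying flat on the bench; the point is its centre, half-way up, so 5.5 mm above its underside
- green_mid (a point): green packing plate, printed solid plastic, 48 (its x) x 80 (its y) x 14 mm thick (its z, up), loose, lying flat on the bench; the point is its centre, half-way up, so 7 mm above its underside
- white_mid (a point): white packing plate, printed solid plastic, 48 (its x) x 80 (its y) x 17 mm thick (its z, up), loose, lying flat on the bench; the point is its centre, half-way up, so 8.5 mm above its underside
- black_mid (a point): black packing plate, printed solid plastic, 48 (its x) x 80 (its y) x 20 mm thick (its z, up), loose, lying flat on the bench; the point is its centre, half-way up, so 10 mm above its underside
- packing_place (a point): point on the upper face of the fixed aluminium T-slot pallet (200 x 320 x 20 mm, face 20 mm above the bench), in the slot in line with the clamp bolt, 80 mm from the bolt, away from the blue workpiece: the centre of where the packing stands. Its y axis runs along the slots towards bolt and workpiece; z up. Nothing else stands on the pallet within 60 mm of it along y
- work_top (a point): point on the flat top of the fixed blue plastic workpiece (100 mm in x, 112 mm in y), 20 mm in from its edge that faces the bolt, in line with bolt and packing_place. Its height above the pallet differs each time, 24 to 38 mm: z of this point minus z of packing_place. The solid ledge to clamp on is 46 mm deep in y; axes as packing_place. Bolt axis to workpiece edge: 34 mm
- strap_mid (a point): forked clamp strap, bare aluminium, 40 (x) x 180 (y) x 12 mm (z, up), about 160 g, loose, lying flat; the point is its centre, half-way up. Slot 18 mm wide, open at the +y end (nose); the last 45 mm at the -y end are solid: grip there, across the 40 mm. In place its y runs along the pallet's y, nose on the workpiece, bolt in the slot, centre 15 mm (0 to 25 will do) from the bolt towards packing_place
- bolt_axis (a point): point on the axis of the upright clamp bolt (10 mm diameter, fixed) at the height of the workpiece's top; axes as packing_place. The clamp's round foot (30 mm diameter) hangs around the bolt, its underside 23 mm above this point (20 mm at lever 0.2): slide the 12 mm strap in under it, nose first along +y; it cannot be lowered over it. A steel fork 24 mm wide above it reaches 66 mm up
- clamp_lever (a joint): orange cam lever. 0: leaning 60 degrees above level; grows as it is pushed down; 1.05 rad: level, at its stop, clamped. Starts at 0 to 0.2. It swings about the pivot in the pallet's x-z plane, pointing to the pallet's -x, and stays where it is left; about 5 N at its end moves it. It drives the foot down 14 mm per rad; the foot is sprung and ends pressing with about 10 to 15 N
- lever_pivot (a point): pivot of the cam lever, on the bolt's axis, 58 mm above bolt_axis; axes as packing_place (they do not turn with the lever)
- lever_end (a point): point near the free end of the cam lever, 100 mm from the pivot (moves with the lever); the lever is 18 mm wide and 12 mm thick, its upper face 9 mm above the line from the pivot to this point
- screwdriver: bystander: red-handled screwdriver, 190 mm, lying beyond the pallet
- spool: bystander: small filament spool, 116 mm diameter, 44 mm high, lying flat, black with purple filament
- tray: bystander: orange open tray, 80 x 120 x 35 mm
Things that resemble listed ones, but are neither listed nor needed, are in the scene too. Several things look just like the part that bears black_mid: the one meant starts farthest from the robot's base. Of the things shaped like the part that bears yellow_mid, the yellow one is meant.

How it is judged:
On the way, in this order (a step that is already met when the one before it is completed fails the run):
1. packing as tall as the workpiece (within 4 mm) stands on the pallet at the packing place, let go (((horizontal distance between yellow_mid and packing_place below 0.025 m and z of yellow_mid in the frame of work_top between -0.008 and 0 m and angle between yellow_mid's own z axis and vertical below 0.04 rad and contact force between the fingers and pack_yellow below 0.2 N) or (horizontal distance between red_mid and packing_place below 0.025 m and z of red_mid in the frame of work_top between -0.0095 and -0.0015 m and angle between red_mid's own z axis and vertical below 0.04 rad and contact force between the fingers and pack_red below 0.2 N) or (horizontal distance between green_mid and packing_place below 0.025 m and z of green_mid in the frame of work_top between -0.011 and -0.003 m and angle between green_mid's own z axis and vertical below 0.04 rad and contact force between the fingers and pack_green below 0.2 N) or (horizontal distance between white_mid and packing_place below 0.025 m and z of white_mid in the frame of work_top between -0.0125 and -0.0045 m and angle between white_mid's own z axis and vertical below 0.04 rad and contact force between the fingers and pack_white below 0.2 N) or (horizontal distance between black_mid and packing_place below 0.025 m and z of black_mid in the frame of work_top between -0.014 and -0.006 m and angle between black_mid's own z axis and vertical below 0.04 rad and contact force between the fingers and pack_black below 0.2 N))), for 0.2 s.
2. the strap lies level around the bolt under the clamp's foot, at the height of the workpiece's top, let go, with the lever still up (x of strap_mid in the frame of bolt_axis between -0.007 and 0.007 m and y of strap_mid in the frame of bolt_axis between -0.03 and 0.004 m and angle between the y axis of strap_mid and the y axis of bolt_axis, either way round below 0.1 rad and angle between strap_mid's own z axis and vertical below 0.035 rad and contact force between the fingers and strap below 0.2 N and z of strap_mid in the frame of bolt_axis between 0.002 and 0.0115 m and value of joint clamp_lever below 0.5 rad), for 0.2 s.
At the end, for the whole second after the job is handed in: Lever down (over 0.97 rad), foot pressing the strap (over 2 N); strap at rest, level within 2 degrees, on workpiece and packing, in line with the slot (0.1 rad, 7 mm), centre 0 to 30 mm from the bolt towards the packing; packing within 25 mm of its place and 4 mm of the workpiece's height (((horizontal distance between yellow_mid and packing_place below 0.025 m and z of yellow_mid in the frame of work_top between -0.008 and 0 m and angle between yellow_mid's own z axis and vertical below 0.04 rad and contact force between the fingers and pack_yellow below 0.2 N) or (horizontal distance between red_mid and packing_place below 0.025 m and z of red_mid in the frame of work_top between -0.0095 and -0.0015 m and angle between red_mid's own z axis and vertical below 0.04 rad and contact force between the fingers and pack_red below 0.2 N) or (horizontal distance between green_mid and packing_place below 0.025 m and z of green_mid in the frame of work_top between -0.011 and -0.003 m and angle between green_mid's own z axis and vertical below 0.04 rad and contact force between the fingers and pack_green below 0.2 N) or (horizontal distance between white_mid and packing_place below 0.025 m and z of white_mid in the frame of work_top between -0.0125 and -0.0045 m and angle between white_mid's own z axis and vertical below 0.04 rad and contact force between the fingers and pack_white below 0.2 N) or (horizontal distance between black_mid and packing_place below 0.025 m and z of black_mid in the frame of work_top between -0.014 and -0.006 m and angle between black_mid's own z axis and vertical below 0.04 rad and contact force between the fingers and pack_black below 0.2 N)) and x of strap_mid in the frame of bolt_axis between -0.007 and 0.007 m and y of strap_mid in the frame of bolt_axis between -0.03 and 0.004 m and angle between the y axis of strap_mid and the y axis of bolt_axis, either way round below 0.1 rad and angle between strap_mid's own z axis and vertical below 0.035 rad and contact force between the fingers and strap below 0.2 N and contact force between strap and workpiece above 0.15 N and (contact force between strap and pack_yellow above 0.15 N or contact force between strap and pack_red above 0.15 N or contact force between strap and pack_green above 0.15 N or contact force between strap and pack_white above 0.15 N or contact force between strap and pack_black above 0.15 N) and value of joint clamp_lever above 0.97 rad and contact force between clamp_foot and strap above 2 N and linear speed of strap below 0.01 m/s); the robot touches nothing.
It fails at once if the screwdriver is moved more than 30 mm (distance of screwdriver from where it was at the start of the episode above 0.03 m).
It fails at once if the spool is moved more than 30 mm (distance of spool from where it was at the start of the episode above 0.03 m).
It fails at once if the tray is moved more than 30 mm (distance of tray from where it was at the start of the episode above 0.03 m).
It also fails if it takes over 67 s, if anything falls off the work surface, if the arm or the gripper's body presses on something with over 40 N, if the wrist force passes 120 N, or if a joint passes its speed limit or range.

### The arm

A 6-joint arm with a two-finger parallel gripper is mounted at the origin on the work surface. World frame = base frame: x ahead of the robot, y to its left, z up, the work surface at z = 0. Lengths are in m, angles in rad, forces in N, time in s.
With the tool pointing down it reaches from about 0.35 to 1 m from the base axis. Payload 7.1 kg.
Tool frame: the origin (TCP) lies midway between the tips of the shut fingers; the grasp point (between the pads) lies tcp_to_grasp behind it (tcp_to_grasp is the distance from the TCP to the grasp point, in m); z points along the fingers, y is the line along which they close (so a half turn about z gives the same grasp; the last joint's range is limited). The gripper opens to 85 mm and grips with 20 to 120 N. Pads are 22 mm wide; open, the fingers measure 114 mm over their backs; the gripper's body (76 mm by 85 mm) begins 54 mm behind the grasp point. The pads swing forward as they close: fully open they stand 13 mm farther back than shut.
Start: joints at [-1.23, 0.423, 1.63, -0, 1.089, -0.019], TCP at [0.22, -0.585, 0.231] pointing down, gripper open.
Joint ranges: [-3, 3], [-0.9, 2.11], [0.09, 2.58], [-1.31, 4.45], [0.11, 2.69], [-2.54, 2.54]. Speed limits (rad/s): [2.39, 2.39, 3.01, 3.14, 3.14, 3.14].

### API

Orientations are given as a unit quaternion [w, x, y, z].
In Python, from rig import observe, read_camera, close_job, tcp_to_grasp gives the robot as it stands.
- The arm moves only by the tool move_arm, never from a script. Its argument "increments" is a list of rows, each a list of 5 numbers: the closure, from 0 (fully open) to 1 (shut), then the shift along the world's x, y, z in m, then the turn about the world's z in rad. A call has 1 to 5 rows; each row shifts and turns the commanded pose from where the row before left it; what a row does not reach is not made up. A row lasts 1/10 s, in which the tool goes at most 50 mm and 8.59 degrees, less where a joint would pass 70% of its speed; a pose out of reach is approached as far as the arm can. A call is refused whole if a number of a shift passes 0.05 or a number of a turn 0.15, either way. A call with a gripper value outside its range is refused whole. The fingers move at their own pace and stop on an object; "squeeze" is the grip in N (left out, the last holds). Time passes only in rows, so rows that do not move let the fingers close. It gives the time, the measured TCP pose, the force, the opening and the grip force at its end, in the units of the state.
- observe(): the state, without advancing time (a new reading comes with each control period).
- read_camera(name): name is "scene" or "top" or "wrist"; returns a dict with "image" (384x512x3 uint8, red, green, blue), "fov_y" (degrees; the focal length in pixels is half the picture's height over the tangent of half this angle, whatever the lens; pixels are square), "cx", "cy" (the principal point, pixels), "rvec" (rotation vector, rad) and "tvec" (3), from world to camera coordinates, as OpenCV has them. Camera axes: x right, y down, z forward; pixel columns grow to the right and rows downward; lengths in m; the calibration is good to about 2 mm. The wrist camera is an equidistant fisheye: a pixel r from the principal point sees the ray r / f radians off the axis. A picture is of the moment at which its call begins. There is no depth.
- close_job(): hands the job in; it is judged then, once.
The state is a dict: "time": time; "joint_pos": joint angles; "qd": joint speeds; "effort": joint torques, N m; "ee_pos": TCP position; "tool_rot": TCP orientation; "ft_force": force on the tool from outside, world axes, zero at the start; "ft_torque": the same for the moment, N m; "grip_width": finger opening in m; "finger_force": force on a finger pad.
Only numpy, scipy, OpenCV 4.12 (cv2) and the standard library are available. Lean on these libraries where they do the work, as an engineer would, in place of code of your own. Each camera call takes 0.05 s, during which the arm holds its last target. There are 200 camera calls.

## Working session

There is one attempt and no reset: what is moved stays moved. The work goes in short steps, Python scripts to look and compute and a tool call to move; the robot and the scene stay as the last step left them, time stands still between calls to the robot, and variables do not carry over. Pictures are saved under pics/ and viewed, at most 10 in all, crops included, and the job is handed in when it is done.

Besides the shell and the picture viewer there is one more tool, called after "Call:" as name([rows], argument=value, ...), one row to a line, values as JSON. move_arm: Moves the arm, as the interface text tells. Its arguments: {"type":"object","properties":{"increments":{"type":"array"},"squeeze":{"type":"number"}},"required":["increments"]}

```bash
mkdir -p pics
cat > h.py <<'E'
import numpy as np, cv2
from rig import observe, read_camera, close_job, tcp_to_grasp
def cam(n):
    c=read_camera(n); c['R']=cv2.Rodrigues(np.array(c['rvec'],float))[0]; c['t']=np.array(c['tvec'],float).ravel()
    c['f']=192/np.tan(np.radians(c['fov_y'])/2); c['n']=n; c['C']=-c['R'].T@c['t']; return c
def ray(c,u,v):
    x,y=(u-c['cx'])/c['f'],(v-c['cy'])/c['f']
    if c['n']=='wrist':
        r=np.hypot(x,y); s=np.sin(r)/r if r>1e-9 else 1; d=np.array([x*s,y*s,np.cos(r)])
    else: d=np.array([x,y,1.])
    d=c['R'].T@d; return d/np.linalg.norm(d)
def onz(c,u,v,z):
    d=ray(c,u,v); return c['C']+d*(z-c['C'][2])/d[2]
def proj(c,p):
    q=c['R']@np.array(p)+c['t']
    if c['n']=='wrist':
        r=np.hypot(q[0],q[1]); th=np.arctan2(r,q[2]); k=th/max(r,1e-9)*c['f']; return q[:2]*k+[c['cx'],c['cy']]
    return q[:2]/q[2]*c['f']+[c['cx'],c['cy']]
def tri(l): # [(c,u,v)...] -> point, residual
    A=[];b=[]
    for c,u,v in l:
        d=ray(c,u,v); P=np.eye(3)-np.outer(d,d); A.append(P); b.append(P@c['C'])
    x=np.linalg.lstsq(np.vstack(A),np.hstack(b),rcond=None)[0]; return x,np.linalg.norm(np.vstack(A)@x-np.hstack(b))
def save(img,name): cv2.imwrite('pics/'+name,cv2.cvtColor(img,cv2.COLOR_RGB2BGR))
E
python3 - <<'E'
from h import *
for n in('scene','top'):
    c=cam(n); save(cv2.resize(c['image'],(800,600),interpolation=cv2.INTER_CUBIC),n+'0.png'); print(n,c['C'],c['f'],c['R'].round(2).tolist(), c['cx'],c['cy'])
    cv2.imwrite(n+'_raw.png',c['image'])
print(observe()); print(tcp_to_grasp)
E
```

```text
scene [1.61235677 0.00909101 1.30476268] 448.6329930456519 [[0.03, 1.0, -0.01], [0.74, -0.03, -0.68], [-0.68, 0.01, -0.74]] 256.4122516418378 196.95671577482128
top [0.40777943 0.01723877 1.5115993 ] 412.1621704761889 [[0.02, -1.0, -0.01], [-0.99, -0.01, -0.12], [0.12, 0.01, -0.99]] 259.0598690648036 193.50928284430913
{'time': 0.1, 'joint_pos': array([-1.23000367e+00,  4.23789389e-01,  1.63060674e+00, -9.22926062e-06,
        1.08857100e+00, -1.89955934e-02]), 'qd': array([-0.00100195, -0.00075473, -0.00319183,  0.00027878, -0.00049332,
        0.00095241]), 'effort': array([-1.77328613e-03, -5.58428693e+01, -2.82445568e+01, -9.33463116e-05,
        3.01444124e-03, -8.12862737e-06]), 'ee_pos': array([ 0.21991012, -0.58451683,  0.23061051]), 'tool_rot': array([-6.77709882e-04,  9.83862026e-01,  1.78927475e-01, -1.14133758e-04]), 'ft_force': array([ 0.01356867, -0.36144992,  0.40820977]), 'ft_torque': array([-0.03493432,  0.06337116, -0.04312948]), 'finger_force': 0.0, 'grip_width': 0.08538553936893965}
0.0187
```

View pics/scene0.png

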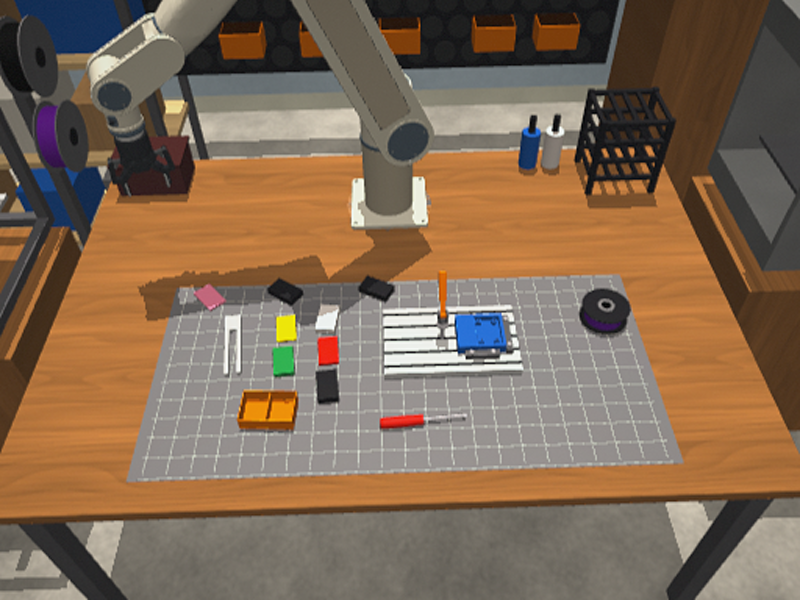

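View pics/top0.png

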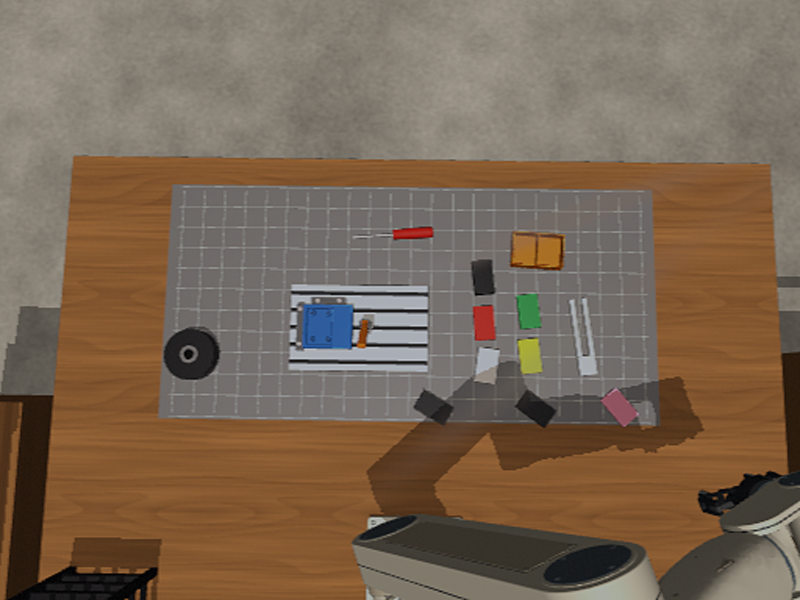

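The scene view (800x600) shows the strap at (232,345), and yellow (286,328), green (284,361), white (327,319) and red (328,350). The pallet is near (450,340), with the workpiece at (480,332) and the lever at (443,295).

There are three black plates: (327,386), (285,291) and (376,288) in the scene view, which are (483,277), (536,408) and (434,406) in the top view. The one at (327,386)/(483,277) is farthest from the base, so it is the one meant. The only yellow plate is at (286,328)/(529,356); the pink one is a decoy.

```bash
cat > m.py <<'E'
from h import *
def blobs(c,hue,sat,val,amin=60,box=None):
    hsv=cv2.cvtColor(c['image'],cv2.COLOR_RGB2HSV)
    m=cv2.inRange(hsv,np.array([hue[0],sat[0],val[0]]),np.array([hue[1],sat[1],val[1]]))
    if box: k=np.zeros_like(m); k[box[1]:box[3],box[0]:box[2]]=255; m&=k
    n,l,s,ce=cv2.connectedComponentsWithStats(m)
    out=[]
    for i in range(1,n):
        if s[i,4]>=amin:
            p=np.argwhere(l==i)[:,::-1].astype(np.float32); out.append((s[i,4],ce[i],cv2.minAreaRect(p)))
    return sorted(out,key=lambda o:-o[0])
E
python3 - <<'E'
from m import *
T=cam('top')
spec={'yellow':((22,35),(120,255),(80,255),.008),'red':((0,4),(150,255),(80,255),.011),'green':((45,80),(120,255),(60,255),.014),
'white':((0,180),(0,40),(140,255),.017),'black':((0,180),(0,90),(0,60),.02),'blue':((100,120),(130,255),(60,255),.05),'orange':((5,18),(170,255),(100,255),.1)}
for k,(h,s,v,z) in spec.items():
    for a,ce,r in blobs(T,h,s,v,60,(180,120,430,275))[:6]:
        bx=cv2.boxPoints(r); W=np.array([onz(T,*q,z)[:2] for q in bx])
        print(k,a,ce.round(1),onz(T,*ce,z)[:2].round(4),'sides',np.linalg.norm(W[1]-W[0]).round(3),np.linalg.norm(W[2]-W[1]).round(3),'ang',np.degrees(np.arctan2(*(W[1]-W[0])[::-1])).round(1))
crop=T['image'][160:280,180:420]; save(cv2.resize(crop,(800,400),interpolation=cv2.INTER_CUBIC),'crop1.png')
E
```

```text
yellow 286 [338.5 227.2] [ 0.4777 -0.2612] sides 0.048 0.08 ang -82.0
red 272 [309.3 206.3] [ 0.5521 -0.1549] sides 0.045 0.08 ang -85.1
red 163 [264.2 148.9] [0.7642 0.013 ] sides 0.091 0.025 ang -84.7
green 277 [337.8 198.8] [ 0.581  -0.2584] sides 0.047 0.079 ang -82.0
white 690 [231.3 226.1] [0.4756 0.1283] sides 0.319 0.029 ang -89.1
white 519 [238.2 192.6] [0.598  0.1058] sides 0.319 0.029 ang -89.2
white 363 [229.4 234.8] [0.4441 0.1342] sides 0.318 0.014 ang -89.1
white 355 [373.7 218.7] [ 0.51   -0.3871] sides 0.058 0.176 ang -81.0
white 355 [251.6 203.9] [0.5572 0.0559] sides 0.171 0.029 ang -89.2
white 342 [229.9 184.1] [0.6291 0.137 ] sides 0.014 0.32 ang 1.1
black 321 [342.5 261.2] [ 0.3564 -0.2721] sides 0.05 0.083 ang -35.8
black 299 [277.3 260.5] [ 0.355  -0.0394] sides 0.049 0.079 ang -30.5
black 268 [308.8 177.6] [ 0.6569 -0.1517] sides 0.048 0.079 ang -83.4
black 157 [231.1 231.3] [0.4567 0.1281] sides 0.006 0.314 ang 1.4
black 145 [233.2 187.4] [0.6165 0.1241] sides 0.006 0.315 ang 1.4
black 96 [249.5 198.5] [0.5766 0.0639] sides 0.004 0.171 ang 1.4
blue 876 [209.3 208.5] [0.5354 0.2056] sides 0.111 0.096 ang -89.2
orange 475 [344.8 161.9] [ 0.7008 -0.2679] sides 0.112 0.067 ang -89.2
orange 73 [231.8 214.1] [0.5127 0.1211] sides 0.059 0.018 ang -12.7
```

View pics/crop1.png

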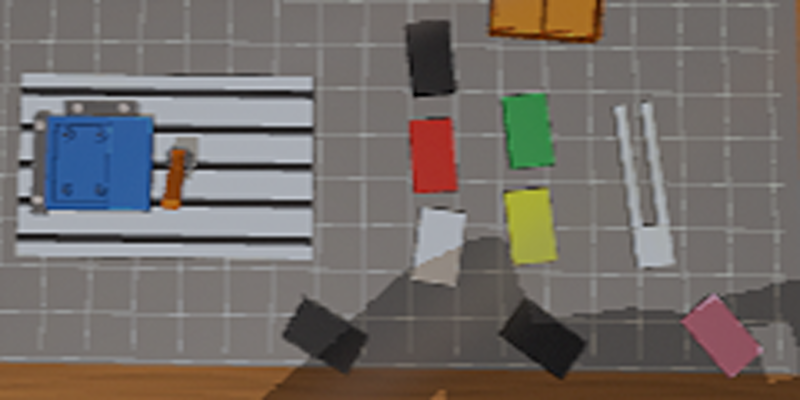

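The crop shows the far black plate at crop (431,58), clear of the other two (325,335) and (542,338). It measures 48x79 mm at (0.657,-0.152), radius 0.67 m against 0.45 and 0.36 m, so it is confirmed. Next I raise the arm for close wrist views.

Call:
move_arm([
  [0,0.02,0.03,0.03,0],
  [0,0.025,0.035,0.02,-0.03],
  [0,0.025,0.035,0.02,-0.03],
  [0,0.025,0.035,0.02,-0.03],
  [0,0.025,0.035,0.02,-0.03],
])

```text
time: 0.65
ee_pos: [0.3406, -0.4133, 0.3419]
tool_rot: [-0.0, 0.993, 0.119, -0.0]
ft_force: [0.4, 0.4, 0.1]
grip_width: 0.0853
finger_force: 0.0
```

Call:
move_arm([
  [0,0.025,0.035,0.02,-0.03],
  [0,0.025,0.035,0.02,-0.03],
  [0,0.025,0.035,0.02,-0.03],
  [0,0.025,0.035,0.02,-0.03],
  [0,0.025,0.035,0.01,-0.02],
])

```text
time: 1.15
ee_pos: [0.4662, -0.2385, 0.4332]
tool_rot: [0.001, 0.999, 0.049, 0.001]
ft_force: [0.8, -0.8, 0.2]
grip_width: 0.0854
finger_force: 0.0
```

Call:
move_arm([
  [0,0.02,0.03,0,0],
  [0,0,0,0,0],
  [0,0,0,0,0],
])

```text
time: 1.45
ee_pos: [0.4852, -0.2093, 0.431]
tool_rot: [0.0, 0.999, 0.051, -0.0]
ft_force: [-0.5, -0.2, -0.4]
grip_width: 0.0854
finger_force: 0.0
```

Run:
```python
from m import *
import pickle
o=observe(); print(o['time'],o['ee_pos'].round(4),o['tool_rot'].round(3),o['joint_pos'].round(3))
c=cam('wrist'); print(c['C'],c['f'],c['cx'],c['cy'],c['R'].round(2).tolist())
pickle.dump(c,open('w1.pkl','wb')); save(cv2.resize(c['image'],(800,600),interpolation=cv2.INTER_CUBIC),'w1.png')
```

```text
1.45 [ 0.4852 -0.2093  0.431 ] [ 0.     0.999  0.051 -0.   ] [-0.43   0.103  1.599 -0.     1.44   1.039]
[ 0.5635167  -0.20207453  0.57295966] 297.3186396354542 248.93032359646872 187.89031737507997 [[0.1, -0.99, -0.0], [-0.95, -0.1, 0.31], [-0.3, -0.03, -0.95]]
```

View pics/w1.png

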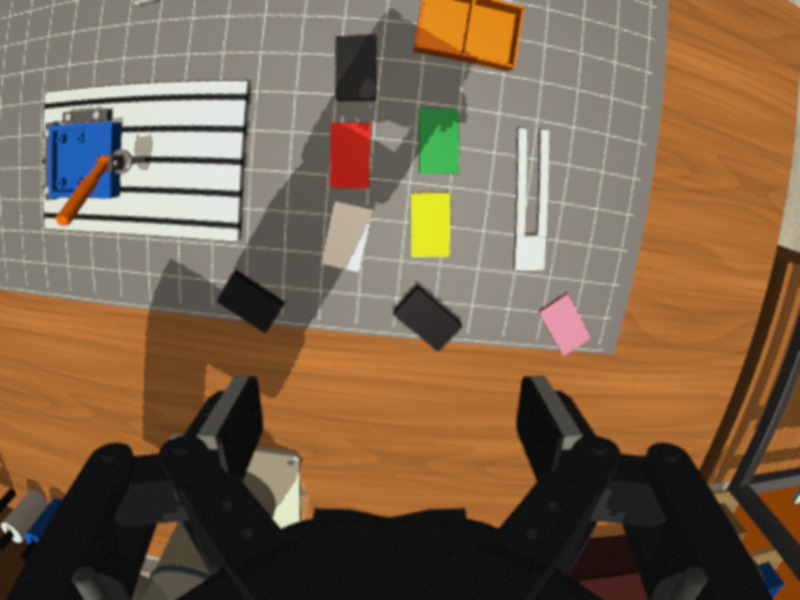

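The wrist view shows everything needed: black (356,68), red (350,155), white (347,237), green (438,140), yellow (430,225), strap (532,200, solid end at 250). On the pallet it shows the bolt (120,160), workpiece (83,160) and lever tip (62,218). Now I measure the plates, then go over the pallet.

```bash
cat > plates.py <<'E'
from m import *
import pickle
def rects(c,only=None):
    im=cv2.cvtColor(c['image'],cv2.COLOR_RGB2HSV)
    spec={'yellow':((22,35),(120,255),(60,255),.008),'red':((0,6),(150,255),(60,255),.011),'green':((45,80),(120,255),(40,255),.014),
    'white':((0,180),(0,60),(150,255),.017),'black':((0,180),(0,255),(0,55),.02),'strap':((0,180),(0,40),(150,255),.012)}
    for k,(h,s,v,z) in spec.items():
        if only and k not in only: continue
        m=cv2.inRange(im,np.array([h[0],s[0],v[0]]),np.array([h[1],s[1],v[1]]))
        m[250:]=0; m=cv2.morphologyEx(m,cv2.MORPH_CLOSE,np.ones((3,3)))if k!='strap' else m
        for ct in cv2.findContours(m,cv2.RETR_EXTERNAL,cv2.CHAIN_APPROX_NONE)[0]:
            if cv2.contourArea(ct)<200: continue
            W=np.array([onz(c,*q[0],z)[:2] for q in ct.astype(float)],np.float32)*1000
            r=cv2.minAreaRect(W); bp=cv2.boxPoints(r); e=[bp[1]-bp[0],bp[2]-bp[1]]; L=max(e,key=np.linalg.norm)
            print(k,ct.reshape(-1,2).mean(0).round(),'ctr mm',np.round(r[0],1),'size',np.round(sorted(r[1]),1),'long axis deg',round(np.degrees(np.arctan2(L[1],L[0]))%180,1))
E
python3 - <<'E'
from plates import *
rects(pickle.load(open('w1.pkl','rb')))
E
```

```text
yellow [275. 143.] ctr mm [ 476.8 -260.6] size [47.1 80.5] long axis deg 6.5
red [224.  99.] ctr mm [ 552.6 -154.3] size [47.  79.8] long axis deg 4.9
green [280.  90.] ctr mm [ 580.5 -257.3] size [45. 76.] long axis deg 6.5
white [ 68. 161.] ctr mm [399.4 192.1] size [109.1 444.6] long axis deg 89.4
white [103. 132.] ctr mm [476.2 104.4] size [ 32.3 250.8] long axis deg 90.0
white [116. 112.] ctr mm [516.4  66.1] size [ 33.  174.8] long axis deg 89.5
white [117.  92.] ctr mm [556.7  66. ] size [ 31.9 174. ] long axis deg 90.1
white [508. 115.] ctr mm [ 640.2 -833.4] size [ 54.8 239.5] long axis deg 14.3
white [72. 75.] ctr mm [592. 182.] size [ 63.9 405.9] long axis deg 96.1
white [321. 139.] ctr mm [ 569.5 -326.5] size [407.2 483.1] long axis deg 179.4
white [132.  47.] ctr mm [673.9  79.1] size [318.4 429.7] long axis deg 62.7
black [505. 227.] ctr mm [ 345.8 -957.5] size [ 38.  141.5] long axis deg 179.9
black [273. 203.] ctr mm [ 360.3 -270.9] size [47.3 80.1] long axis deg 54.4
black [160. 193.] ctr mm [358.5 -40.2] size [54.3 78.9] long axis deg 60.8
black [487. 208.] ctr mm [ 392.7 -841.8] size [ 28.2 233.9] long axis deg 179.7
black [228.  43.] ctr mm [ 658.5 -152.2] size [45.6 80.6] long axis deg 5.7
strap [ 92. 160.] ctr mm [396.8 153.1] size [108.5 364.1] long axis deg 90.0
strap [103. 132.] ctr mm [475.4 107.1] size [ 32.6 253. ] long axis deg 90.0
strap [116. 112.] ctr mm [516.   68.5] size [ 33.3 176.4] long axis deg 89.5
strap [117.  92.] ctr mm [556.6  68.4] size [ 32.2 175.6] long axis deg 90.1
strap [73. 75.] ctr mm [593.5 185.6] size [ 56.1 409.7] long axis deg 94.5
strap [328. 122.] ctr mm [ 575.4 -340.5] size [385.3 475.6] long axis deg 179.4
strap [138.  47.] ctr mm [671.7  64.9] size [320.4 403.9] long axis deg 61.1
```

Call:
move_arm([
  [1,0,0.04,0,-0.01],
  [1,0,0.04,-0.005,-0.01],
  [1,0,0.04,-0.005,-0.01],
  [1,0,0.04,-0.005,-0.01],
  [1,-0.005,0.04,-0.005,-0.01],
])

```text
time: 2.0
ee_pos: [0.4798, -0.0099, 0.4109]
tool_rot: [0.0, 1.0, 0.023, -0.0]
ft_force: [1.4, 1.0, 0.8]
grip_width: 0.0119
finger_force: 0.0
```

Call:
move_arm([
  [1,-0.005,0.04,-0.005,-0.01],
  [1,-0.005,0.04,-0.005,-0.01],
  [1,0,0.04,-0.005,-0.01],
  [1,0,0,0,0],
  [1,0,0,0,0],
])

```text
time: 2.5
ee_pos: [0.4699, 0.1095, 0.396]
tool_rot: [0.0, 1.0, 0.01, -0.0]
ft_force: [-0.1, -2.1, -0.5]
grip_width: 0.0
finger_force: 0.0
```

Run:
```python
from m import *
import pickle
o=observe(); print(o['time'],o['ee_pos'].round(4),o['tool_rot'].round(3),o['joint_pos'].round(3))
c=cam('wrist'); pickle.dump(c,open('w2.pkl','wb')); save(cv2.resize(c['image'][:290],(800,453),interpolation=cv2.INTER_CUBIC),'w2.png')
```

```text
2.5 [0.4699 0.1095 0.396 ] [ 0.    1.    0.01 -0.  ] [ 2.050e-01  4.400e-02  1.739e+00 -1.000e-03  1.359e+00  1.755e+00]
```

View pics/w2.png

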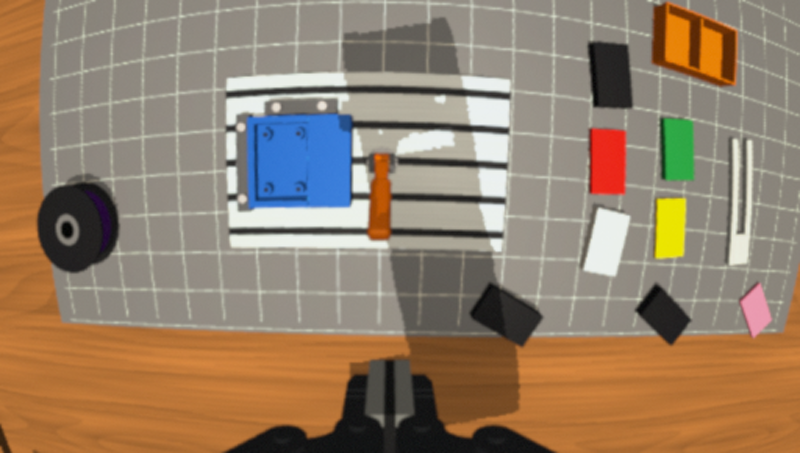

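In the second wrist view the blue bolt-facing edge runs from (353,115) to (352,206). The middle slot runs along row 161 and is in line with the bolt (380,162), and the lever tip is at (379,238).

Run:
```python
from plates import *
w1=pickle.load(open('w1.pkl','rb'));w2=pickle.load(open('w2.pkl','rb'));S=cam('scene');T=cam('top')
def quad(c):
    hsv=cv2.cvtColor(c['image'],cv2.COLOR_RGB2HSV); m=cv2.inRange(hsv,np.array([100,130,60]),np.array([122,255,255]))
    n,l,s,ce=cv2.connectedComponentsWithStats(m)
    # component nearest projected workpiece centre
    p=proj(c,[.535,.2,.05]); i=min((i for i in range(1,n) if s[i,4]>100),key=lambda i:np.linalg.norm(ce[i]-p)); return (l==i).astype(np.uint8)
B=[(c,quad(c)) for c in (w1,w2,T,S)]
for h in(.024,.028,.031,.034,.038):
    print(h,end=' ')
    for c,m in B:
        ct=max(cv2.findContours(m,cv2.RETR_EXTERNAL,cv2.CHAIN_APPROX_NONE)[0],key=cv2.contourArea)
        W=np.array([onz(c,*q[0],.02+h)[:2] for q in ct.astype(float)])
        a=W.min(0);b=W.max(0); yc=W[(abs(W[:,0]-.54)<.03)&(W[:,1]<.18)][:,1]
        print(np.round([a[0],b[0],np.median(yc),b[1]],4),end=' ')
    print()
# mid slot in w2: dark pixels
g=cv2.cvtColor(w2['image'],cv2.COLOR_RGB2GRAY)
P=[]
for u in list(range(262,322,3)):
    col=g[85:120,u].astype(float); v=85+np.argmin(col); P.append(onz(w2,u,v,.02)[:2])
P=np.array(P); print('slot pts',P[[0,5,10,15,-1]].round(4).tolist())
# pallet ends by row profile around slots
for n,c in(('w1',w1),('w2',w2),('top',T)):
    gg=cv2.cvtColor(c['image'],cv2.COLOR_RGB2GRAY)
    ys=[]
    for x in(.51,.52,.56,.57):
        yy=np.linspace(-.08,.0,161); val=[]
        q=np.array([proj(c,[x,y,.02]) for y in yy],np.float32)
        val=cv2.remap(gg,q[:,0].reshape(1,-1),q[:,1].reshape(1,-1),cv2.INTER_LINEAR)[0].astype(float); ys.append(yy[np.argmax(np.diff(cv2.GaussianBlur(val.reshape(1,-1),(9,1),0)[0]))])
    sx=[]
    for y in(.0,.02,.05):
        xx=np.linspace(.52,.565,91); q=np.array([proj(c,[x,y,.02]) for x in xx],np.float32)
        v=cv2.GaussianBlur(cv2.remap(gg,q[:,0].reshape(1,-1),q[:,1].reshape(1,-1),cv2.INTER_LINEAR),(9,1),0)[0]; sx.append(xx[np.argmin(v)].round(4))
    print(n,'pallet -y end',np.round(ys,4),'mid slot x at y 0,.02,.05',sx)
```

```text
Traceback (most recent call last):
ValueError: min() iterable argument is empty
```

```bash
cat > blue.py <<'E'
from plates import *
w1=pickle.load(open('w1.pkl','rb'));w2=pickle.load(open('w2.pkl','rb'));S=cam('scene');T=cam('top')
B=[]
for nm,c in (('w1',w1),('w2',w2),('T',T),('S',S)):
    hsv=cv2.cvtColor(c['image'],cv2.COLOR_RGB2HSV); m=cv2.inRange(hsv,np.array([98,110,40]),np.array([125,255,255]))
    n,l,s,ce=cv2.connectedComponentsWithStats(m); p=proj(c,[.535,.2,.05])
    k=[i for i in range(1,n) if s[i,4]>100 and np.linalg.norm(ce[i]-p)<25]; print(nm,p.round(),[(s[i,4],ce[i].round(1)) for i in k])
    if k: B.append((c,(l==max(k,key=lambda i:s[i,4])).astype(np.uint8)))
for h in(.024,.028,.031,.034,.038):
    print(h,end=' ')
    for c,m in B:
        ct=max(cv2.findContours(m,cv2.RETR_EXTERNAL,cv2.CHAIN_APPROX_NONE)[0],key=cv2.contourArea)
        W=np.array([onz(c,*q[0],.02+h)[:2] for q in ct.astype(float)])
        a=W.min(0);b=W.max(0); yc=W[(abs(W[:,0]-.54)<.03)&(W[:,1]<.18)][:,1]
        print(np.round([a[0],b[0],np.median(yc),b[1]],4),end=' ')
    print()
for n,c in(('w1',w1),('w2',w2),('top',T)):
    gg=cv2.cvtColor(c['image'],cv2.COLOR_RGB2GRAY)
    def edge(P):
        q=np.array([proj(c,p) for p in P],np.float32)
        return cv2.GaussianBlur(cv2.remap(gg,q[:,0].reshape(1,-1),q[:,1].reshape(1,-1),cv2.INTER_LINEAR).astype(np.float32),(9,1),0)[0]
    yy=np.linspace(-.08,.0,161); xx=np.linspace(.52,.565,91)
    print(n,'pallet -y end',[yy[np.argmax(np.diff(edge([[x,y,.02] for y in yy])))].round(4) for x in(.51,.52,.56,.57)],'mid slot x',[xx[np.argmin(edge([[x,y,.02] for x in xx]))].round(4) for y in (-.02,0,.02,.05)])
E
python3 blue.py
```

```text
w1 [ 51. 103.] [(np.int32(1547), array([49.2, 97.3])), (np.int32(227), array([ 67.9, 118.9]))]
w2 [194. 104.] [(np.int32(3925), array([191.2, 102.4]))]
T [211. 209.] []
S [305. 210.] [(np.int32(721), array([307. , 212.1]))]
0.024 [0.4865 0.5881 0.1508 0.2655] [0.4859 0.5873 0.1518 0.265 ] [0.4805 0.6001 0.153  0.266 ] 
0.028 [0.4871 0.5879 0.1519 0.2619] [0.4864 0.587  0.1515 0.2638] [0.4841 0.6033 0.1522 0.2651] 
0.031 [0.4876 0.5877 0.1511 0.2593] [0.4868 0.5868 0.1512 0.2628] [0.4868 0.6057 0.1518 0.2645] 
0.034 [0.488  0.5876 0.1516 0.2566] [0.4872 0.5866 0.151  0.2619] [0.4894 0.6081 0.1516 0.2639] 
0.038 [0.4886 0.5874 0.1501 0.2531] [0.4877 0.5862 0.1506 0.2606] [0.493  0.6114 0.1512 0.2631] 
w1 pallet -y end [np.float64(-0.022), np.float64(-0.0225), np.float64(-0.0225), np.float64(-0.0225)] mid slot x [np.float64(0.5365), np.float64(0.537), np.float64(0.537), np.float64(0.5365)]
w2 pallet -y end [np.float64(-0.0215), np.float64(-0.0215), np.float64(-0.021), np.float64(-0.022)] mid slot x [np.float64(0.5365), np.float64(0.5365), np.float64(0.5365), np.float64(0.536)]
top pallet -y end [np.float64(-0.024), np.float64(-0.024), np.float64(-0.0235), np.float64(-0.0235)] mid slot x [np.float64(0.537), np.float64(0.537), np.float64(0.5365), np.float64(0.536)]
```

Slot x is 0.5365, the workpiece edge is at y 0.151, so the bolt is about (0.536,0.117) and the packing place about (0.537,0.037). I'll measure the workpiece height by touching its ledge.

Call:
move_arm([
  [1,0.033,0.035,0,0],
  [1,0.034,0.035,0,0],
  [1,0,0,-0.05,0],
  [1,0,0,-0.05,0],
  [1,0,0,-0.05,0],
])

```text
time: 3.25
ee_pos: [0.5376, 0.1794, 0.245]
tool_rot: [-0.0, 1.0, 0.009, 0.001]
ft_force: [1.2, 0.9, -0.7]
grip_width: -0.0
finger_force: 0.0
```

Call:
move_arm([
  [1,0,0,-0.05,0],
  [1,0,0,-0.05,0],
  [1,0,0,-0.05,0],
  [1,0,0,-0.03,0],
  [1,0,0,0,0],
])

```text
time: 3.75
ee_pos: [0.5351, 0.1783, 0.0625]
tool_rot: [0.001, 1.0, 0.009, -0.003]
ft_force: [0.0, 0.3, -0.9]
grip_width: 0.0002
finger_force: 0.0
```

Call:
move_arm([
  [1,0,0,-0.003,0],
  [1,0,0,-0.003,0],
  [1,0,0,0,0],
])

```text
time: 4.05
ee_pos: [0.5381, 0.1802, 0.0619]
tool_rot: [-0.0, 1.0, 0.01, 0.001]
ft_force: [0.2, -0.2, -0.7]
grip_width: 0.0001
finger_force: 0.0
```

Call:
move_arm([
  [1,0,0,-0.002,0],
  [1,0,0,0,0],
])

```text
time: 4.25
ee_pos: [0.5374, 0.1802, 0.0591]
tool_rot: [-0.0, 1.0, 0.01, 0.001]
ft_force: [0.4, 0.2, -0.2]
grip_width: -0.0001
finger_force: 0.0
```

Call:
move_arm([
  [1,0,0,-0.002,0],
  [1,0,0,0,0],
])

```text
time: 4.45
ee_pos: [0.537, 0.1801, 0.0563]
tool_rot: [0.0, 1.0, 0.01, -0.0]
ft_force: [-0.1, -0.1, -0.3]
grip_width: -0.0002
finger_force: 0.0
```

Call:
move_arm([
  [1,0,0,-0.002,0],
  [1,0,0,0,0],
])

```text
time: 4.65
ee_pos: [0.5369, 0.18, 0.054]
tool_rot: [0.0, 1.0, 0.01, -0.0]
ft_force: [-0.0, 0.4, -0.1]
grip_width: 0.0002
finger_force: 0.0
```

Call:
move_arm([
  [1,0,0,-0.002,0],
  [1,0,0,0,0],
])

```text
time: 4.85
ee_pos: [0.5372, 0.1801, 0.0522]
tool_rot: [-0.0, 1.0, 0.01, 0.0]
ft_force: [0.6, -0.1, 0.6]
grip_width: -0.0003
finger_force: 0.0
```

Call:
move_arm([
  [1,0,0,-0.002,0],
  [1,0,0,0,0],
])

```text
time: 5.05
ee_pos: [0.5379, 0.1804, 0.0505]
tool_rot: [-0.0, 1.0, 0.01, 0.001]
ft_force: [3.3, 1.9, -0.2]
grip_width: 0.0001
finger_force: 0.0
```

Call:
move_arm([
  [1,0,0,-0.002,0],
  [1,0,0,0,0],
])

```text
time: 5.25
ee_pos: [0.5386, 0.1807, 0.0488]
tool_rot: [-0.0, 1.0, 0.01, 0.002]
ft_force: [4.6, 3.1, 1.1]
grip_width: -0.0002
finger_force: 0.0
```

Call:
move_arm([
  [1,0,0,-0.001,0],
  [1,0,0,0,0],
])

```text
time: 5.45
ee_pos: [0.539, 0.1807, 0.048]
tool_rot: [-0.001, 1.0, 0.01, 0.002]
ft_force: [5.9, 3.2, 1.4]
grip_width: 0.0002
finger_force: 0.0
```

A sideways force with no z force suggests the wrist is brushing the lever. I'll back off up and away, then touch farther from it.

Call:
move_arm([
  [1,0.005,0.005,0.03,0],
  [1,0.02,0.003,0.0,0],
  [1,0.01,0,-0.025,0],
  [1,0,0,-0.005,0],
  [1,0,0,0,0],
])

```text
time: 5.95
ee_pos: [0.5712, 0.1877, 0.0468]
tool_rot: [0.0, 1.0, 0.01, -0.001]
ft_force: [0.1, 0.9, 0.7]
grip_width: 0.0
finger_force: 0.0
```

Call:
move_arm([
  [1,0,0,0,0],
  [1,0,0,0,0],
])

```text
time: 6.15
ee_pos: [0.571, 0.1878, 0.047]
tool_rot: [0.0, 1.0, 0.01, -0.001]
ft_force: [0.0, 0.4, 0.9]
grip_width: -0.0
finger_force: 0.0
```

Run:
```python
from m import *
S=cam('scene'); save(cv2.resize(S['image'][130:260,200:370],(680,520),interpolation=cv2.INTER_CUBIC),'s2.png')
```

```text
(no output)
```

View pics/s2.png

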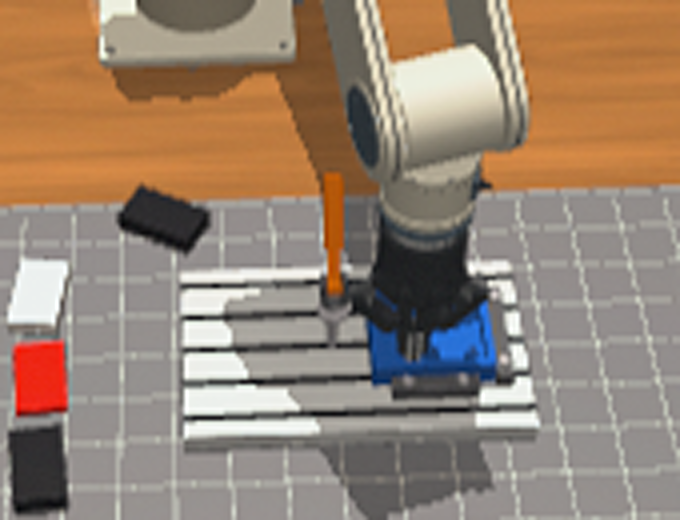

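The lever is still up at (333,230) and the gripper stands clear of it over the ledge. I continue the touch.

Call:
move_arm([
  [1,0,0,-0.001,0],
  [1,0,0,0,0],
])

```text
time: 6.4
ee_pos: [0.5717, 0.188, 0.0465]
tool_rot: [0.0, 1.0, 0.01, -0.0]
ft_force: [-1.0, -0.6, 3.8]
grip_width: -0.0001
finger_force: 1.5
```

Call:
move_arm([
  [1,0,0,-0.001,0],
  [1,0,0,0,0],
])

```text
time: 6.6
ee_pos: [0.5717, 0.188, 0.0464]
tool_rot: [0.0, 1.0, 0.01, -0.0]
ft_force: [-4.0, -1.3, 14.0]
grip_width: -0.0005
finger_force: 6.4
```

Call:
move_arm([
  [1,0,0,-0.001,0],
  [1,0,0,0,0],
])

```text
time: 6.8
ee_pos: [0.5718, 0.188, 0.0463]
tool_rot: [0.0, 1.0, 0.01, -0.0]
ft_force: [-8.2, -2.5, 22.1]
grip_width: 0.0001
finger_force: 11.0
```

Call:
move_arm([
  [1,0,0,-0.001,0],
  [1,0,0,0,0],
  [1,0,0,0,0],
])

```text
time: 7.1
ee_pos: [0.5718, 0.188, 0.0463]
tool_rot: [0.0, 1.0, 0.01, -0.0]
ft_force: [-11.0, -3.3, 31.8]
grip_width: 0.0002
finger_force: 15.5
```

Contact is at z=0.0465, so the workpiece is about 26.5 mm high. I'll touch the pallet face, known to be at 0.020, to check the fingertip zero.

Call:
move_arm([
  [1,0,0,0.05,0],
  [1,0,0,0.05,0],
  [1,0,0,0.05,0],
  [1,0.005,-0.05,0.01,0],
  [1,0,-0.05,0,0],
])

```text
time: 7.6
ee_pos: [0.5791, 0.0896, 0.2065]
tool_rot: [-0.0, 1.0, 0.012, 0.003]
ft_force: [0.1, -0.5, -0.6]
grip_width: 0.0
finger_force: 0.0
```

Call:
move_arm([
  [1,-0.01,-0.05,0,0],
  [1,-0.01,-0.04,-0.03,0],
  [1,0,0,-0.05,0],
  [1,0,0,-0.05,0],
  [1,0,0,-0.035,0],
])

```text
time: 8.1
ee_pos: [0.5559, 0.0004, 0.0361]
tool_rot: [-0.0, 1.0, 0.009, -0.001]
ft_force: [0.7, -0.3, -0.2]
grip_width: -0.0
finger_force: 0.0
```

Call:
move_arm([
  [1,0,0,0,0],
  [1,0,0,0,0],
  [1,0,0,0,0],
])

```text
time: 8.4
ee_pos: [0.559, 0.0011, 0.0407]
tool_rot: [0.0, 1.0, 0.01, 0.002]
ft_force: [0.4, 0.3, 0.2]
grip_width: -0.0
finger_force: 0.0
```

Call:
move_arm([
  [1,0,0,-0.01,0],
  [1,0,0,-0.007,0],
  [1,0,0,0,0],
  [1,0,0,0,0],
])

```text
time: 8.8
ee_pos: [0.5573, 0.001, 0.0217]
tool_rot: [-0.0, 1.0, 0.01, -0.0]
ft_force: [0.3, 0.6, 0.0]
grip_width: -0.0001
finger_force: 0.0
```

Call:
move_arm([
  [1,0,0,-0.002,0],
  [1,0,0,0,0],
])

```text
time: 9.0
ee_pos: [0.5577, 0.001, 0.0201]
tool_rot: [0.0, 1.0, 0.01, 0.0]
ft_force: [-1.0, 0.9, 4.1]
grip_width: 0.0003
finger_force: 2.0
```

Call:
move_arm([
  [1,0,0,-0.0015,0],
  [1,0,0,0,0],
])

```text
time: 9.2
ee_pos: [0.5577, 0.001, 0.02]
tool_rot: [0.0, 1.0, 0.01, 0.0]
ft_force: [-5.6, 0.8, 20.4]
grip_width: 0.0
finger_force: 10.5
```

Call:
move_arm([
  [1,0,0,-0.001,0],
  [1,0,0,0,0],
])

```text
time: 9.4
ee_pos: [0.5577, 0.001, 0.0199]
tool_rot: [-0.0, 1.0, 0.01, 0.0]
ft_force: [-8.4, 0.5, 32.2]
grip_width: 0.0001
finger_force: 16.0
```

The fingertip zero is good (pallet touched at 0.0200), so h is about 26.4 mm. Red 11 + green 14 = 25 mm is within 1.4 mm. I pick red for the bottom.

Call:
move_arm([
  [0,0,0,0.04,0],
  [0,0,-0.02,0.03,0.015],
  [0,0,-0.045,0,0.02],
  [0,-0.002,-0.045,0,0.02],
  [0,-0.003,-0.03,-0.01,0.01],
])

```text
time: 9.9
ee_pos: [0.5537, -0.1417, 0.0788]
tool_rot: [0.001, 0.999, 0.042, 0.002]
ft_force: [0.7, 0.5, 0.1]
grip_width: 0.0722
finger_force: 0.0
```

Call:
move_arm([
  [0,0,-0.015,-0.02,0],
  [0,0,0,-0.02,0],
  [0,0,0,0,0],
  [0,0,0,0,0],
])

```text
time: 10.3
ee_pos: [0.5521, -0.1538, 0.0371]
tool_rot: [-0.0, 0.999, 0.042, -0.0]
ft_force: [0.4, -0.3, -0.5]
grip_width: 0.0852
finger_force: 0.0
```

Run:
```python
from plates import *
o=observe(); print(o['ee_pos'].round(4),np.degrees(2*np.arctan2(o['tool_rot'][2],o['tool_rot'][1])))
c=cam('wrist'); rects(c,['red','green','black','yellow'])
```

```text
[ 0.5521 -0.1538  0.0371] 4.859961359799729
red [250. 204.] ctr mm [ 564.3 -154.1] size [47.2 58.8] long axis deg 4.0
green [405. 190.] ctr mm [ 581.3 -255.3] size [51.6 79.6] long axis deg 6.6
black [ 38. 226.] ctr mm [536.6   3.8] size [17.1 77.1] long axis deg 99.2
black [ 35. 174.] ctr mm [575.5  -1.4] size [16.4 65.4] long axis deg 97.9
black [ 34. 116.] ctr mm [617.7  -3.9] size [15.6 57.7] long axis deg 88.3
black [260.  60.] ctr mm [ 652.2 -152.8] size [46.9 65.3] long axis deg 5.9
```

Position confirmed. Descend and grip red.

Call:
move_arm([
  [0,0,0,-0.015,0],
  [0,0,0,-0.012,0],
  [0,0,0,-0.008,0],
  [0,0,0,0,0],
  [0.3,0,0,0,0],
], squeeze=50)

```text
time: 10.85
ee_pos: [0.5521, -0.1538, 0.0018]
tool_rot: [-0.0, 0.999, 0.042, -0.0]
ft_force: [-0.0, -0.0, 0.6]
grip_width: 0.0731
finger_force: 0.0
```

Call:
move_arm([
  [1,0,0,0,0],
  [1,0,0,0,0],
  [1,0,0,0,0],
  [1,0,0,0,0],
])

```text
time: 11.25
ee_pos: [0.5528, -0.1541, 0.0029]
tool_rot: [0.0, 0.999, 0.042, 0.001]
ft_force: [-1.6, 0.4, 6.7]
grip_width: 0.0465
finger_force: 51.6
```

Red is gripped (46.5 mm). Carry it to the packing place.

Call:
move_arm([
  [1,0,0,0.03,0],
  [1,0,0,0.04,0],
  [1,-0.003,0.045,0,-0.02],
  [1,-0.004,0.045,0,-0.02],
  [1,-0.004,0.045,0,-0.02],
])

```text
time: 11.75
ee_pos: [0.5414, -0.018, 0.0728]
tool_rot: [0.0, 1.0, 0.011, 0.001]
ft_force: [-0.0, -0.6, -0.5]
grip_width: 0.0463
finger_force: 51.7
```

Call:
move_arm([
  [1,-0.004,0.04,-0.01,-0.01],
  [1,-0.001,0.015,-0.01,0],
  [1,0,0,-0.01,0],
  [1,0,0,0,0],
  [1,0,0,0,0],
])

```text
time: 12.25
ee_pos: [0.5363, 0.0348, 0.0418]
tool_rot: [0.0, 1.0, 0.007, -0.0]
ft_force: [-0.3, -1.4, -0.4]
grip_width: 0.0461
finger_force: 51.7
```

Run:
```python
from plates import *
o=observe(); print(o['ee_pos'].round(4),np.degrees(2*np.arctan2(o['tool_rot'][2],o['tool_rot'][1])),o['joint_pos'].round(2))
c=cam('wrist'); save(c['image'],'g1.png')
```

```text
[0.5363 0.0348 0.0418] 0.7848754189074272 [ 0.04  0.59  1.92 -0.    0.63  1.6 ]
```

View pics/g1.png

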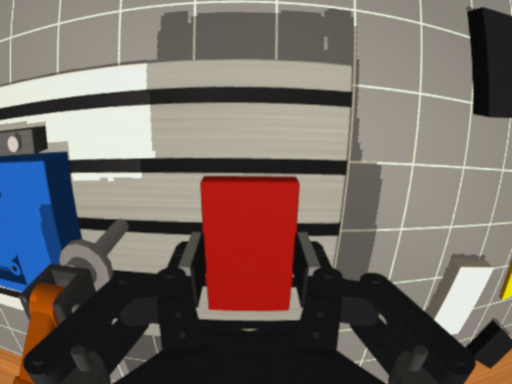

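The wrist view shows red level in the fingers at (250,243) over the middle of the pallet, with the lever clear at lower left (40,300). Lower it.

Call:
move_arm([
  [1,0,0,-0.01,0],
  [1,0,0,-0.006,0],
  [1,0,0,0,0],
  [1,0,0,0,0],
])

```text
time: 12.7
ee_pos: [0.5361, 0.0358, 0.0259]
tool_rot: [0.0, 1.0, 0.007, -0.0]
ft_force: [0.4, -0.8, -0.3]
grip_width: 0.0459
finger_force: 51.7
```

Call:
move_arm([
  [1,0,0,-0.0015,0],
  [1,0,0,0,0],
  [1,0,0,0,0],
])

```text
time: 13.0
ee_pos: [0.5365, 0.036, 0.0248]
tool_rot: [-0.0, 1.0, 0.007, 0.0]
ft_force: [-0.5, 0.2, -0.9]
grip_width: 0.0459
finger_force: 51.7
```

Call:
move_arm([
  [1,0,0,-0.0015,0],
  [1,0,0,0,0],
  [1,0,0,0,0],
])

```text
time: 13.3
ee_pos: [0.5363, 0.036, 0.0232]
tool_rot: [0.0, 1.0, 0.007, -0.0]
ft_force: [0.4, -0.1, -0.3]
grip_width: 0.0462
finger_force: 51.7
```

Call:
move_arm([
  [1,0,0,-0.001,0],
  [1,0,0,0,0],
])

```text
time: 13.5
ee_pos: [0.5364, 0.036, 0.0229]
tool_rot: [-0.0, 1.0, 0.007, 0.0]
ft_force: [-2.6, -0.5, 8.6]
grip_width: 0.0466
finger_force: 52.6
```

Call:
move_arm([
  [0.35,0,0,0,0],
  [0.3,0,0,0,0],
  [0.25,0,0,0.0,0],
])

```text
time: 13.8
ee_pos: [0.5363, 0.036, 0.0221]
tool_rot: [0.0, 1.0, 0.007, -0.0]
ft_force: [0.4, -0.3, -0.4]
grip_width: 0.0634
finger_force: 0.0
```

Call:
move_arm([
  [0.25,0,0,0.02,0],
  [0.25,0,0,0.04,0],
  [0.1,-0.002,-0.03,0.01,0.015],
  [0,0.006,-0.045,0,0.02],
  [0,0.006,-0.045,0,0.02],
])

```text
time: 14.3
ee_pos: [0.5467, -0.0849, 0.0929]
tool_rot: [0.0, 0.999, 0.036, 0.001]
ft_force: [0.6, -0.6, 0.1]
grip_width: 0.0855
finger_force: 0.0
```

Call:
move_arm([
  [0,0.006,-0.045,0,0.02],
  [0,0.008,-0.045,0,0.015],
  [0,0.01,-0.045,0,0.015],
  [0,0.01,-0.035,-0.01,0],
  [0,0,0,0,0],
])

```text
time: 14.8
ee_pos: [0.581, -0.2583, 0.0813]
tool_rot: [0.001, 0.998, 0.058, 0.001]
ft_force: [-0.1, 0.5, -0.3]
grip_width: 0.0855
finger_force: 0.0
```

Run:
```python
from plates import *
o=observe(); print(o['time'],o['ee_pos'].round(4),np.degrees(2*np.arctan2(o['tool_rot'][2],o['tool_rot'][1])))
T=cam('top')
for a,ce,r in blobs(T,(0,4),(150,255),(60,255),60,(200,190,330,230)): print(a,ce,onz(T,*ce,.031)[:2])
c=cam('wrist'); rects(c,['green'])
```

```text
14.8 [ 0.581  -0.2583  0.0813] 6.634460139770465
279 [257.33691756 209.41218638] [0.53623153 0.03462852]
green [252. 197.] ctr mm [ 582.  -258.7] size [46.6 79.9] long axis deg 6.7
```

Red stands at (0.536,0.035). Green is at (0.5815,-0.2585), right under the tool. Grip it.

Call:
move_arm([
  [0,0,0,-0.03,0],
  [0,0,0,-0.025,0],
  [0,0,0,-0.015,0],
  [0,0,0,-0.005,0],
  [0.1,0,0,0,0],
])

```text
time: 15.4
ee_pos: [0.5801, -0.2531, 0.0068]
tool_rot: [-0.0, 0.998, 0.06, -0.001]
ft_force: [-0.7, -1.0, -0.6]
grip_width: 0.0771
finger_force: 0.0
```

Call:
move_arm([
  [1,0,0,0,0],
  [1,0,0,0,0],
  [1,0,0,0,0],
  [1,0,0,0,0],
  [1,0,0,0,0],
])

```text
time: 15.9
ee_pos: [0.5813, -0.2543, 0.0089]
tool_rot: [0.0, 0.998, 0.06, 0.001]
ft_force: [-1.2, 2.9, 5.5]
grip_width: 0.0456
finger_force: 50.1
```

Call:
move_arm([
  [1,0,0,0.03,0],
  [1,0,0,0.05,0],
  [1,-0.006,0.045,0,-0.02],
  [1,-0.008,0.045,0,-0.02],
  [1,-0.008,0.045,0,-0.02],
])

```text
time: 16.4
ee_pos: [0.5585, -0.1181, 0.0886]
tool_rot: [0.0, 1.0, 0.029, 0.001]
ft_force: [-0.2, 0.1, -0.6]
grip_width: 0.045
finger_force: 51.3
```

Call:
move_arm([
  [1,-0.008,0.045,0,-0.02],
  [1,-0.008,0.045,0,-0.02],
  [1,-0.007,0.04,-0.01,-0.005],
  [1,0,0.023,-0.015,0],
  [1,0,0,0,0],
])

```text
time: 16.9
ee_pos: [0.5344, 0.0365, 0.0617]
tool_rot: [-0.0, 1.0, 0.009, -0.001]
ft_force: [-0.1, -0.4, 0.3]
grip_width: 0.0452
finger_force: 51.4
```

Call:
move_arm([
  [1,0,0,-0.005,0],
  [1,0,0,0,0],
])

```text
time: 17.1
ee_pos: [0.5356, 0.0331, 0.0573]
tool_rot: [0.0, 1.0, 0.007, 0.0]
ft_force: [-0.5, 0.7, -0.2]
grip_width: 0.0457
finger_force: 51.4
```

Call:
move_arm([
  [1,0.001,0.003,-0.008,0],
  [1,0,0,-0.005,0],
  [1,0,0,0,0],
  [1,0,0,0,0],
])

```text
time: 17.5
ee_pos: [0.5362, 0.0366, 0.0439]
tool_rot: [0.0, 1.0, 0.007, -0.0]
ft_force: [0.1, -0.5, -0.4]
grip_width: 0.0455
finger_force: 51.4
```

Call:
move_arm([
  [1,0,0,-0.002,0],
  [1,0,0,0,0],
  [1,0,0,0,0],
])

```text
time: 17.8
ee_pos: [0.5363, 0.037, 0.0422]
tool_rot: [-0.0, 1.0, 0.007, 0.0]
ft_force: [0.5, -0.8, -0.4]
grip_width: 0.0456
finger_force: 51.4
```

Call:
move_arm([
  [1,0,0,-0.001,0],
  [1,0,0,0,0],
  [1,0,0,0,0],
])

```text
time: 18.1
ee_pos: [0.5363, 0.037, 0.0412]
tool_rot: [-0.0, 1.0, 0.007, 0.0]
ft_force: [0.4, -0.1, -0.8]
grip_width: 0.0459
finger_force: 51.4
```

Call:
move_arm([
  [1,0,0,-0.001,0],
  [1,0,0,0,0],
])

```text
time: 18.3
ee_pos: [0.5363, 0.037, 0.0401]
tool_rot: [-0.0, 1.0, 0.007, -0.0]
ft_force: [-0.0, -0.2, -0.5]
grip_width: 0.0456
finger_force: 51.4
```

Call:
move_arm([
  [1,0,0,-0.0005,0],
  [1,0,0,0,0],
])

```text
time: 18.5
ee_pos: [0.5363, 0.037, 0.0399]
tool_rot: [0.0, 1.0, 0.007, -0.0]
ft_force: [-0.6, 0.1, 2.9]
grip_width: 0.0455
finger_force: 52.0
```

Call:
move_arm([
  [0.35,0,0,0,0],
  [0.3,0,0,0,0],
  [0.25,0,0,0.0,0],
  [0.25,0,0,0.02,0],
  [0.25,0,0,0.04,0],
])

```text
time: 19.0
ee_pos: [0.5341, 0.0369, 0.0978]
tool_rot: [0.0, 1.0, 0.007, -0.003]
ft_force: [0.2, 0.4, -0.3]
grip_width: 0.0642
finger_force: 0.0
```

Call:
move_arm([
  [0,0,-0.03,0.02,0.015],
  [0,-0.01,-0.045,0.01,0.015],
  [0,-0.015,-0.045,0.01,0.02],
  [0,-0.015,-0.045,0.01,0.02],
  [0,-0.015,-0.045,0.01,0.02],
])

```text
time: 19.5
ee_pos: [0.4805, -0.1745, 0.1601]
tool_rot: [0.0, 0.999, 0.053, 0.0]
ft_force: [1.2, 0.6, -0.6]
grip_width: 0.085
finger_force: 0.0
```

Call:
move_arm([
  [0,-0.015,-0.045,0,0.02],
  [0,-0.015,-0.045,0,0.02],
  [0,-0.015,-0.045,0,0],
  [0,0,0,0,0],
  [0,0,0,0,0],
])

```text
time: 20.0
ee_pos: [0.4357, -0.3088, 0.1595]
tool_rot: [-0.0, 0.997, 0.071, -0.0]
ft_force: [0.0, 0.3, 0.2]
grip_width: 0.0856
finger_force: 0.0
```

Run:
```python
from plates import *
o=observe(); print(o['time'],o['ee_pos'].round(4),np.degrees(2*np.arctan2(o['tool_rot'][2],o['tool_rot'][1])),o['joint_pos'].round(2))
T=cam('top')
for a,ce,r in blobs(T,(45,80),(120,255),(40,255),60,(200,150,430,270)): print('green',a,ce,onz(T,*ce,.045)[:2],r)
for a,ce,r in blobs(T,(0,4),(150,255),(60,255),10,(200,190,330,230)): print('red',a,ce,onz(T,*ce,.031)[:2])
c=cam('wrist'); pickle.dump(c,open('w3.pkl','wb')); save(cv2.resize(c['image'],(640,480)),'w3.png')
```

```text
20.0 [ 0.4357 -0.3088  0.1595] 8.131890222628394 [-0.64  0.39  1.88  0.    0.87  0.79]
green 274 [256.58759124 209.4270073 ] [0.53492454 0.03713762] ((256.5, 209.0), (22.0, 13.0), 90.0)
```

View pics/w3.png

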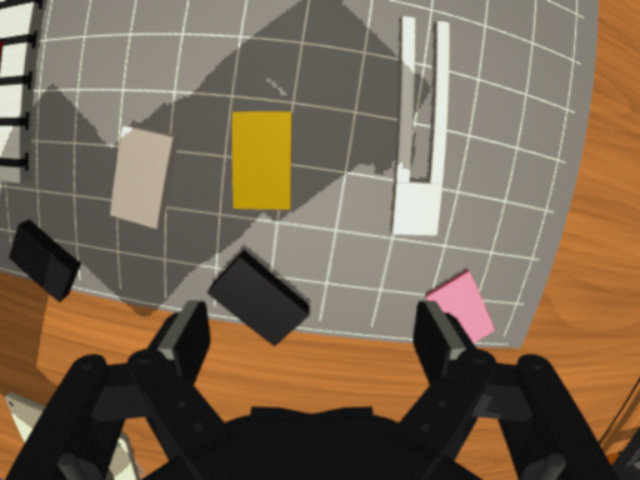

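The stack is confirmed in the top view: green at (0.535,0.037) hides red entirely. In the wrist view the strap's closed end has corners near (393,234) and (437,236), and its prong tips are at (401,17) and (450,21).

Run:
```python
from plates import *
c=pickle.load(open('w3.pkl','rb'))
P=[onz(c,u/1.25,v/1.25,.012)[:2] for u,v in((392.5,234),(437.5,236),(401,16.5),(450,21),(397,181),(441.5,183))]
P=np.array(P);print(P.round(4).tolist())
e=(P[0]+P[1])/2; n=(P[2]+P[3])/2; d=n-e; L=np.linalg.norm(d); print('len',L,'w',np.linalg.norm(P[1]-P[0]),np.linalg.norm(P[3]-P[2]),'ang',np.degrees(np.arctan2(d[1],d[0])),'mid',(e+n)/2)
print('grip 24mm from end',e+.024*d/L,'end',e,'nose',n)
hsv=cv2.cvtColor(c['image'],cv2.COLOR_RGB2HSV); m=cv2.inRange(hsv,np.array([0,0,150]),np.array([180,45,255]))
n_,l,s,ce=cv2.connectedComponentsWithStats(m); i=l[int(210/1.25),int(416/1.25)]; p=np.argwhere(l==i)[:,::-1]
W=np.array([onz(c,*q,.012)[:2] for q in p.astype(float)],np.float32)*1000; print(s[i,4],cv2.minAreaRect(W))
# solid block only
q=W[W[:,0]<W[:,0].min()+30]; print(cv2.minAreaRect(q), q.mean(0))
```

```text
[[0.4324, -0.3767], [0.4364, -0.4165], [0.6087, -0.3538], [0.6156, -0.3942], [0.4766, -0.3715], [0.4815, -0.4093]]
len 0.17914361207368412 w 0.04003070207846202 0.0410383884607326 ang 7.247806280229407 mid [ 0.52327124 -0.38528918]
grip 24mm from end [ 0.45822336 -0.39356179] end [ 0.43441513 -0.39658965] nose [ 0.61212734 -0.37398872]
17594 ((513.1478271484375, -385.01214599609375), (291.6190185546875, 343.2597961425781), 89.8443374633789)
((356.1276550292969, -424.71417236328125), (196.62896728515625, 29.864442825317383), 89.58552551269531) [ 357.09158 -392.09192]
```

The strap is 179 x 40 mm at 7.2 deg, consistent with the spec; I grip at (0.457,-0.394). I'll also check the lever angle from two views on the way.

Call:
move_arm([
  [0,0.005,-0.02,-0.02,-0.005],
  [0,0.006,-0.025,-0.04,-0.01],
  [0,0.006,-0.025,-0.04,0],
  [0,0.005,-0.015,-0.015,0],
  [0,0,0,0,0],
], squeeze=100)

```text
time: 20.6
ee_pos: [0.4585, -0.392, 0.042]
tool_rot: [-0.001, 0.998, 0.065, -0.001]
ft_force: [-0.1, -0.1, -0.6]
grip_width: 0.0852
finger_force: 0.0
```

Call:
move_arm([
  [0,0,0,0,0],
  [0,0,0,0,0],
])

```text
time: 20.8
ee_pos: [0.459, -0.3919, 0.0458]
tool_rot: [0.0, 0.998, 0.066, 0.0]
ft_force: [1.7, 0.2, 0.1]
grip_width: 0.0854
finger_force: 0.0
```

```bash
cat > lever.py <<'E'
from plates import *
def lever():
    S=cam('scene');T=cam('top'); L=[]
    for c in(S,T):
        m=cv2.inRange(cv2.cvtColor(c['image'],cv2.COLOR_RGB2HSV),np.array([5,150,60]),np.array([18,255,255]))
        n,l,s,ce=cv2.connectedComponentsWithStats(m); p=proj(c,[.5,.117,.14]); k=[i for i in range(1,n) if s[i,4]>15]
        i=min(k,key=lambda i:np.linalg.norm(ce[i]-p)); q=np.argwhere(l==i)[:,::-1].astype(float)
        v=q[:,1]; a=q[v<v.min()+2].mean(0); b=q[v>v.max()-2].mean(0)
        tip,root=(a,b) if c is S else (b,a); L.append((c,tip,root)); print(c['n'],s[i,4],tip,root)
    print('tip',tri([(c,*t) for c,t,r in L]),'root',tri([(c,*r) for c,t,r in L]))
E
python3 - <<'E'
from lever import *
lever(); o=observe(); print(o['ee_pos'].round(4),np.degrees(2*np.arctan2(o['tool_rot'][2],o['tool_rot'][1])))
E
```

```text
scene 62768 [461.37623762   0.47524752] [ 20.77777778 333.31944444]
top 77 [231.  221.3] [233.  205.5]
tip (array([0.53931212, 0.27803474, 0.83754004]), np.float64(0.3237084998864453)) root (array([ 0.83656443, -0.20264544,  0.38357326]), np.float64(0.6215466943052805))
[ 0.459  -0.3924  0.0461] 7.502046942252382
```

Call:
move_arm([
  [0,-0.002,-0.0015,-0.02,-0.005],
  [0,0,0,-0.013,0],
  [0,0,0,-0.007,0],
  [0,0,0,-0.002,0],
  [0,0,0,0,0],
])

```text
time: 21.4
ee_pos: [0.4563, -0.3944, 0.0026]
tool_rot: [-0.0, 0.998, 0.062, -0.0]
ft_force: [-0.0, -0.8, 1.1]
grip_width: 0.0855
finger_force: 0.0
```

Call:
move_arm([
  [0.3,0,0,0,0],
  [0.5,0,0,0,0],
  [1,0,0,0,0],
  [1,0,0,0,0],
  [1,0,0,0,0],
])

```text
time: 21.9
ee_pos: [0.4566, -0.3948, 0.0037]
tool_rot: [0.0, 0.998, 0.062, 0.0]
ft_force: [-2.1, 1.5, 8.2]
grip_width: 0.0366
finger_force: 100.0
```

```bash
sed -i 's/\[5,150,60\]/[5,(215 if c is S else 150),60]/' lever.py
python3 - <<'E'
from lever import *
lever(); o=observe(); print(o['ee_pos'].round(4),o['grip_width'],np.degrees(2*np.arctan2(o['tool_rot'][2],o['tool_rot'][1])))
E
```

```text
scene 111 [283.         173.71428571] [283.28571429 201.57142857]
top 77 [231.  221.3] [233.  205.5]
tip (array([0.48304607, 0.11827424, 0.18947333]), np.float64(0.002319863435156998)) root (array([0.54182324, 0.11824363, 0.10752943]), np.float64(0.0014349670383224935))
[ 0.4566 -0.3948  0.0037] 0.036537635961545134 7.1554903752124295
```

Strap gripped (36.5 mm), and the lever tip at (0.483,0.118,0.189) puts the lever at about 0.03-0.1 rad. Lift, turn and align in front of the foot.

Call:
move_arm([
  [1,0,0,0.03,0],
  [1,0,0,0.045,0],
  [1,0,0,0.045,0.05],
  [1,0.008,0.032,0,0.14],
  [1,0.008,0.032,0,0.14],
])

```text
time: 22.5
ee_pos: [0.473, -0.331, 0.1246]
tool_rot: [0.001, 0.974, 0.227, 0.001]
ft_force: [0.1, 0.3, -3.1]
grip_width: 0.0363
finger_force: 100.9
```

Call:
move_arm([
  [1,0.008,0.032,0,0.14],
  [1,0.008,0.032,0,0.14],
  [1,0.008,0.032,0,0.14],
  [1,0.008,0.032,0,0.14],
  [1,0.008,0.032,0,0.14],
])

```text
time: 23.0
ee_pos: [0.5123, -0.1691, 0.1227]
tool_rot: [-0.0, 0.836, 0.548, -0.0]
ft_force: [0.9, 0.7, -2.0]
grip_width: 0.0366
finger_force: 100.8
```

Call:
move_arm([
  [1,0.008,0.032,0,0.14],
  [1,0.008,0.032,0,0.14],
  [1,0.008,0.032,0,0.14],
  [1,0,0,-0.02,0],
  [1,0,0,0,0],
])

```text
time: 23.5
ee_pos: [0.5348, -0.0733, 0.101]
tool_rot: [-0.001, 0.705, 0.709, -0.001]
ft_force: [-1.4, -0.5, -3.0]
grip_width: 0.0367
finger_force: 100.9
```

Run:
```python
from plates import *
o=observe(); print(o['time'],o['ee_pos'].round(4),o['grip_width'],np.degrees(2*np.arctan2(o['tool_rot'][2],o['tool_rot'][1])),o['joint_pos'].round(2),o['tool_rot'].round(4))
c=cam('wrist'); pickle.dump(c,open('w4.pkl','wb')); save(c['image'],'w4.png')
```

```text
23.5 [ 0.5348 -0.0733  0.101 ] 0.03667431237257319 90.33505891700302 [-0.16  0.49  1.9  -0.    0.76 -0.16] [-0.0015  0.705   0.7092 -0.0012]
```

View pics/w4.png

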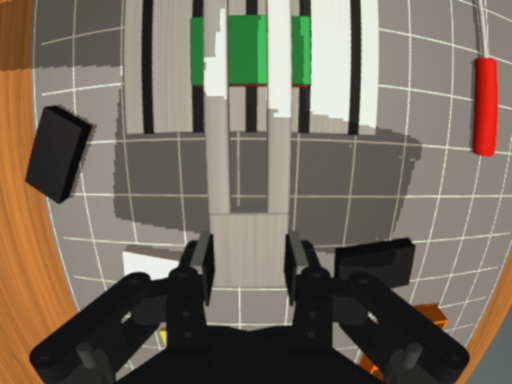

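The wrist view shows the strap straight ahead: prong outer edges at u 206 and 290, solid edge at row 212, and the green plate at (250,50) beyond it with the middle slot centred.

Run:
```python
from plates import *
c=pickle.load(open('w4.pkl','rb')); g=cv2.cvtColor(c['image'],cv2.COLOR_RGB2GRAY).astype(float)
for v in(205,190,175,160,145): # slot inner edges
    r=cv2.GaussianBlur(g[v:v+1],(3,1),0)[0]; d=np.diff(r)
    row=[]
    for lo,hi in((198,214),(222,238),(260,276),(282,298)): row.append(lo+np.argmax(abs(d[lo:hi]))+.5)
    P=[onz(c,u,v,.1093) for u in row]; print(v,row,[p[0].round(4) for p in P],'y',P[0][1].round(4),'w',(P[3][0]-P[0][0]).round(4),'mid',((P[0][0]+P[3][0])/2).round(4),((P[1][0]+P[2][0])/2).round(4))
print('solid edge y',onz(c,248,212.5,.1093))
```

```text
205 [np.float64(208.5), np.float64(229.5), np.float64(267.5), np.float64(288.5)] [np.float64(0.5153), np.float64(0.5256), np.float64(0.5439), np.float64(0.5541)] y -0.0472 w 0.0388 mid 0.5347 0.5347
190 [np.float64(207.5), np.float64(228.5), np.float64(267.5), np.float64(288.5)] [np.float64(0.5151), np.float64(0.5252), np.float64(0.5437), np.float64(0.5537)] y -0.0395 w 0.0386 mid 0.5344 0.5345
175 [np.float64(206.5), np.float64(228.5), np.float64(267.5), np.float64(289.5)] [np.float64(0.5149), np.float64(0.5253), np.float64(0.5435), np.float64(0.5539)] y -0.0321 w 0.039 mid 0.5344 0.5344
160 [np.float64(206.5), np.float64(227.5), np.float64(268.5), np.float64(289.5)] [np.float64(0.5152), np.float64(0.5249), np.float64(0.5438), np.float64(0.5536)] y -0.0249 w 0.0384 mid 0.5344 0.5344
145 [np.float64(205.5), np.float64(227.5), np.float64(267.5), np.float64(290.5)] [np.float64(0.5149), np.float64(0.525), np.float64(0.5432), np.float64(0.5538)] y -0.0178 w 0.0389 mid 0.5343 0.5341
solid edge y [ 0.53450216 -0.0508996   0.1093    ]
```

No droop or skew: the strap axis is x=0.5345 and the centre is 67 mm ahead of the TCP. Lower to insertion height and correct x.

Call:
move_arm([
  [1,0.002,0,-0.015,0],
  [1,0,0,-0.015,0],
  [1,0,0,-0.01,0],
  [1,0,0,-0.004,0],
  [1,0,0,0,0],
])

```text
time: 24.05
ee_pos: [0.5377, -0.0747, 0.0577]
tool_rot: [-0.001, 0.706, 0.708, -0.001]
ft_force: [-0.5, -0.2, -1.1]
grip_width: 0.0366
finger_force: 100.9
```

Call:
move_arm([
  [1,0,0,0,0],
  [1,0,0,0,0],
])

```text
time: 24.25
ee_pos: [0.5387, -0.0746, 0.0591]
tool_rot: [0.0, 0.706, 0.708, 0.0]
ft_force: [0.1, 0.1, -1.8]
grip_width: 0.0363
finger_force: 100.9
```

Call:
move_arm([
  [1,-0.002,0,-0.0045,0.01],
  [1,0,0,0,0],
  [1,0,0,0,0],
])

```text
time: 24.55
ee_pos: [0.5362, -0.0745, 0.0541]
tool_rot: [-0.0, 0.702, 0.712, -0.0]
ft_force: [-0.3, 0.7, -2.3]
grip_width: 0.0363
finger_force: 100.9
```

Run:
```python
from plates import *
o=observe(); print(o['ee_pos'].round(4),np.degrees(2*np.arctan2(o['tool_rot'][2],o['tool_rot'][1])))
S=cam('wrist'); pickle.dump(S,open('w5.pkl','wb')); save(cv2.resize(S['image'][0:200,130:380],(750,600),interpolation=cv2.INTER_CUBIC),'w5.png')
```

```text
[ 0.5362 -0.0745  0.0541] 90.80475983428693
```

View pics/w5.png

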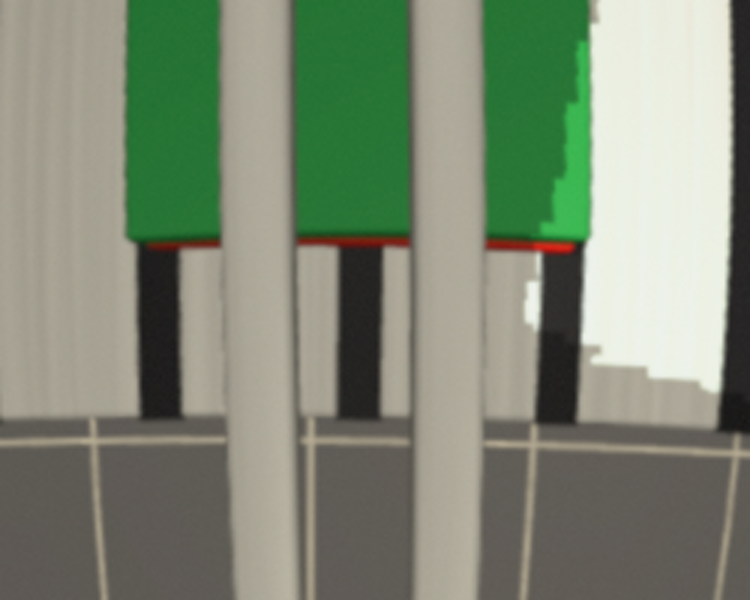

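The stack is squarely in place (green over red) and the strap fork is over the middle slot: slot centre (359,300), fork gap 298 to 413 there. I check the offset numerically, then insert.

Run:
```python
from plates import *
c=pickle.load(open('w5.pkl','rb'))
f=lambda u,v,z:onz(c,130+u/3,v/3,z).round(4)
print('slot',f(359.5,260,.02),f(360,400,.02))
for a,b,v in((296,411,100),(297,412,250),(298,414,500)): print('fork mid',f((a+b)/2,v,.0624))
print('green mid',f((128+588)/2,238,.045))
```

```text
slot [0.5359 0.0087 0.02  ] [ 0.5364 -0.019   0.02  ]
fork mid [0.5345 0.0318 0.0624]
fork mid [0.535  0.0089 0.0624]
fork mid [ 0.5357 -0.0292  0.0624]
green mid [0.5355 0.0117 0.045 ]
```

Call:
move_arm([
  [1,0,0.01,0.0005,0],
  [1,0,0.01,0,0],
  [1,0,0.005,0,0],
  [1,0,0,0,0],
])

```text
time: 25.0
ee_pos: [0.5363, -0.0484, 0.0547]
tool_rot: [-0.0, 0.702, 0.713, -0.0]
ft_force: [-0.1, -0.3, -2.9]
grip_width: 0.0366
finger_force: 100.9
```

Call:
move_arm([
  [1,0.001,0.01,0,0],
  [1,0,0.012,0,0],
  [1,0,0.012,0,0],
  [1,0,0,0,0],
])

```text
time: 25.4
ee_pos: [0.5372, -0.0138, 0.0546]
tool_rot: [-0.0, 0.702, 0.713, -0.0]
ft_force: [-0.5, 0.2, -2.8]
grip_width: 0.0371
finger_force: 100.9
```

Call:
move_arm([
  [1,0,0.012,0,0],
  [1,0,0.012,0,0],
  [1,0,0,0,0],
])

```text
time: 25.7
ee_pos: [0.5373, 0.0099, 0.0547]
tool_rot: [-0.0, 0.702, 0.713, 0.0]
ft_force: [-0.1, -0.7, -3.3]
grip_width: 0.0367
finger_force: 100.9
```

Call:
move_arm([
  [1,0,0.012,0,0],
  [1,0,0.01,0,0],
  [1,0,0.003,0,0],
  [1,0,0,0,0],
])

```text
time: 26.1
ee_pos: [0.5373, 0.0341, 0.0547]
tool_rot: [0.0, 0.702, 0.712, -0.0]
ft_force: [0.2, 0.2, -1.6]
grip_width: 0.0366
finger_force: 100.9
```

Call:
move_arm([
  [1,0,0,-0.003,0],
  [1,0,0,0,0],
])

```text
time: 26.3
ee_pos: [0.5371, 0.0333, 0.0513]
tool_rot: [-0.0, 0.702, 0.712, -0.0]
ft_force: [-0.0, -0.9, -2.0]
grip_width: 0.0365
finger_force: 100.9
```

Call:
move_arm([
  [1,0,0,-0.001,0],
  [1,0,0,0,0],
])

```text
time: 26.5
ee_pos: [0.5373, 0.0332, 0.0505]
tool_rot: [-0.0, 0.702, 0.712, -0.0]
ft_force: [0.5, 0.3, -0.9]
grip_width: 0.0369
finger_force: 101.0
```

Call:
move_arm([
  [1,0,0,-0.001,0],
  [1,0,0,0,0],
])

```text
time: 26.7
ee_pos: [0.5374, 0.0334, 0.0496]
tool_rot: [0.0, 0.702, 0.712, 0.0]
ft_force: [-0.0, -0.8, -1.4]
grip_width: 0.0366
finger_force: 101.1
```

Call:
move_arm([
  [1,0,0,-0.001,0],
  [1,0,0,0,0],
])

```text
time: 26.9
ee_pos: [0.5375, 0.0334, 0.0489]
tool_rot: [0.0, 0.702, 0.712, 0.0]
ft_force: [-0.6, -1.6, 1.7]
grip_width: 0.0369
finger_force: 101.4
```

Call:
move_arm([
  [0.5,0,0,0,0],
  [0.4,0,0,0,0],
  [0.3,0,0,0,0],
  [0.3,0,0,0,0],
])

```text
time: 27.3
ee_pos: [0.5374, 0.0336, 0.0486]
tool_rot: [0.0, 0.702, 0.712, 0.0]
ft_force: [-0.2, -0.1, 0.3]
grip_width: 0.06
finger_force: 0.0
```

Released. Retreat up and back, and check the strap numerically.

Call:
move_arm([
  [0.3,0,0,0.02,0],
  [0.2,0,-0.005,0.04,0],
  [0.2,0,-0.02,0.045,0],
  [0.5,0,-0.025,0.04,0],
  [1,0,-0.015,0.03,0],
])

```text
time: 27.8
ee_pos: [0.5379, -0.0327, 0.2265]
tool_rot: [0.001, 0.702, 0.712, 0.001]
ft_force: [1.5, 0.5, 1.1]
grip_width: 0.0404
finger_force: 0.0
```

Call:
move_arm([
  [1,0,0,0.02,0],
  [1,0,0,0,0],
  [1,0,0,0,0],
])

```text
time: 28.1
ee_pos: [0.5371, -0.0314, 0.2435]
tool_rot: [0.0, 0.702, 0.712, 0.0]
ft_force: [0.0, 0.6, -0.4]
grip_width: 0.0003
finger_force: 0.0
```

Run:
```python
from lever import *
o=observe(); print(o['time'],o['ee_pos'].round(4),o['joint_pos'].round(2))
c=cam('wrist'); pickle.dump(c,open('w6.pkl','wb')); g=cv2.cvtColor(c['image'],cv2.COLOR_RGB2GRAY)
hsv=cv2.cvtColor(c['image'],cv2.COLOR_RGB2HSV); m=cv2.inRange(hsv,np.array([45,110,40]),np.array([85,255,255]))
n,l,s,ce=cv2.connectedComponentsWithStats(m)
for i in range(1,n):
    if s[i,4]>100:
        q=np.argwhere(l==i)[:,::-1].astype(float); W=np.array([onz(c,*p,.045) for p in q]); print('green',s[i,4],np.percentile(W[:,0],[1,99]).round(4),np.percentile(W[:,1],[1,99]).round(4))
# strap edges across x at several y, on z=.0585
xx=np.linspace(.505,.565,241)
for y in(.0,.005,.01,.03,.04,.05,.06,.07,.08,.09):
    q=np.array([proj(c,[x,y,.058]) for x in xx],np.float32); r=cv2.remap(g,q[:,0].reshape(1,-1),q[:,1].reshape(1,-1),cv2.INTER_LINEAR).astype(np.float32)
    d=np.abs(np.diff(cv2.GaussianBlur(r,(9,1),0)[0])); pk=[i for i in range(3,237) if d[i]==d[i-3:i+4].max() and d[i]>1.5]
    print(y,q[120].round(),[(xx[i].round(4),d[i].round(1)) for i in pk])
yy=np.linspace(-.02,.08,401); q=np.array([proj(c,[.536,y,.058]) for y in yy],np.float32); r=cv2.remap(g,q[:,0].reshape(1,-1),q[:,1].reshape(1,-1),cv2.INTER_LINEAR).astype(np.float32)
d=np.abs(np.diff(cv2.GaussianBlur(r,(9,1),0)[0])); print('y edges',[(yy[i].round(4),d[i].round(1)) for i in range(3,396) if d[i]==d[i-3:i+4].max() and d[i]>1.5])
lever()
```

```text
28.1 [ 0.5371 -0.0314  0.2435] [-0.08  0.28  1.81  0.    1.05 -0.09]
green 726 [0.4961 0.5167] [0.0138 0.0587]
green 570 [0.5596 0.5754] [0.0146 0.0604]
0.0 [247. 138.] [(np.float64(0.5322), np.float32(11.3)), (np.float64(0.5397), np.float32(10.5))]
0.005 [247. 133.] [(np.float64(0.5322), np.float32(11.1)), (np.float64(0.5397), np.float32(11.2))]
0.01 [247. 129.] [(np.float64(0.5322), np.float32(7.6)), (np.float64(0.5397), np.float32(7.8))]
0.03 [247. 111.] [(np.float64(0.5188), np.float32(8.4)), (np.float64(0.523), np.float32(3.1)), (np.float64(0.5275), np.float32(3.4)), (np.float64(0.5485), np.float32(3.4)), (np.float64(0.5572), np.float32(10.4))]
0.04 [247. 102.] [(np.float64(0.518), np.float32(8.3)), (np.float64(0.5572), np.float32(11.3))]
0.05 [247.  92.] [(np.float64(0.5175), np.float32(9.5)), (np.float64(0.5575), np.float32(12.1)), (np.float64(0.56), np.float32(3.4))]
0.06 [247.  83.] [(np.float64(0.5178), np.float32(7.3)), (np.float64(0.5285), np.float32(12.3)), (np.float64(0.5317), np.float32(2.8)), (np.float64(0.5395), np.float32(6.8)), (np.float64(0.5445), np.float32(1.6))
[... 988 characters left out ...]
), (np.float64(0.5397), np.float32(18.8)), (np.float64(0.545), np.float32(3.9)), (np.float64(0.5465), np.float32(4.6)), (np.float64(0.556), np.float32(9.6)), (np.float64(0.5628), np.float32(6.6))]
y edges [(np.float64(-0.015), np.float32(5.8)), (np.float64(0.0107), np.float32(11.3)), (np.float64(0.0312), np.float32(5.5)), (np.float64(0.0552), np.float32(9.6)), (np.float64(0.0598), np.float32(9.8)), (np.float64(0.06), np.float32(9.8))]
scene 112 [282.625 173.625] [283.28571429 201.57142857]
top 77 [231.  221.3] [233.  205.5]
tip (array([0.48299973, 0.1175863 , 0.18996184]), np.float64(0.0014012382211188174)) root (array([0.54182324, 0.11824363, 0.10752943]), np.float64(0.0014349670383224935))
```

The strap's closed end is at y=0.0107, so its centre is about 17 mm from the bolt. Its axis is x≈0.537, and it sits under the foot with the lever still up. Next I bring the shut fingers over the lever.

Call:
move_arm([
  [1,-0.005,0.035,0,0],
  [1,-0.005,0.04,0,0],
  [1,-0.006,0.04,0,0],
  [1,-0.006,0.034,0,0],
  [1,0,0,-0.015,0],
])

```text
time: 28.75
ee_pos: [0.5152, 0.1213, 0.2288]
tool_rot: [0.0, 0.701, 0.713, 0.001]
ft_force: [-1.5, -2.0, -0.3]
grip_width: -0.0001
finger_force: 0.0
```

Call:
move_arm([
  [1,0,0,-0.01,0],
  [1,0,0,0,0],
  [1,0,0,0,0],
])

```text
time: 29.05
ee_pos: [0.5151, 0.117, 0.218]
tool_rot: [-0.0, 0.702, 0.712, -0.001]
ft_force: [-0.4, -0.1, -0.3]
grip_width: -0.0
finger_force: 0.0
```

Call:
move_arm([
  [1,-0.003,0,-0.015,0],
  [1,-0.003,0,-0.012,0],
  [1,-0.008,0,-0.008,0],
  [1,-0.01,0,-0.008,0],
  [1,0,0,0,0],
])

```text
time: 29.55
ee_pos: [0.4895, 0.1172, 0.1748]
tool_rot: [-0.001, 0.702, 0.712, -0.001]
ft_force: [0.0, 0.7, 0.3]
grip_width: 0.0001
finger_force: 0.0
```

Call:
move_arm([
  [1,-0.009,0,-0.01,0],
  [1,-0.009,0,-0.01,0],
  [1,0,0,0,0],
])

```text
time: 29.85
ee_pos: [0.4711, 0.1173, 0.1543]
tool_rot: [-0.001, 0.702, 0.712, -0.001]
ft_force: [-0.2, -0.6, -0.5]
grip_width: -0.0002
finger_force: 0.0
```

Call:
move_arm([
  [1,-0.007,0,-0.01,0],
  [1,-0.006,0,-0.01,0],
])

```text
time: 30.05
ee_pos: [0.4607, 0.1176, 0.1353]
tool_rot: [0.001, 0.702, 0.712, 0.001]
ft_force: [2.8, 0.7, 1.7]
grip_width: 0.0001
finger_force: 1.3
```

Run:
```python
from plates import *
o=observe(); print(o['ee_pos'].round(4),o['ft_force'].round(1))
for n in('scene','top'):
    c=cam(n); m=cv2.inRange(cv2.cvtColor(c['image'],cv2.COLOR_RGB2HSV),np.array([5,(215 if n=='scene' else 150),60]),np.array([18,255,255]))
    k,l,s,ce=cv2.connectedComponentsWithStats(m); p=proj(c,[.5,.117,.14])
    print(n,p.round(),[(s[i].tolist(),ce[i].round(1).tolist()) for i in range(1,k) if s[i,4]>5 and np.linalg.norm(ce[i]-p)<35])
    for a in(60,40,20,0):
        r=np.radians(a); print(a,proj(c,[.536-.1*np.cos(r),.1175,.1045+.1*np.sin(r)]).round(1),end=' ')
    print()
```

```text
[0.4607 0.1176 0.1353] [2.8 0.7 1.7]
scene [282. 187.] [([280, 182, 6, 21, 72], [282.5, 191.2])]
60 [282.4 174. ] 40 [281.7 173.2] 20 [281.2 175.8] 0 [280.8 181.1] 
top [232. 217.] [([232, 205, 4, 2, 6], [233.2, 205.3])]
60 [230.7 220.3] 40 [231.  228.9] 20 [231.6 234.5] 0 [232.3 236.6]
```

Contact is made and the lever is moving. Continue down to the stop.

Call:
move_arm([
  [1,-0.005,0,-0.009,0],
  [1,-0.004,0,-0.007,0],
  [1,0,0,0,0],
])

```text
time: 30.45
ee_pos: [0.4501, 0.1173, 0.1187]
tool_rot: [-0.001, 0.702, 0.712, -0.001]
ft_force: [0.0, -0.3, 0.9]
grip_width: 0.0001
finger_force: 0.0
```

Call:
move_arm([
  [1,-0.002,0,-0.003,0],
  [1,0,0,-0.002,0],
  [1,0,0,0,0],
])

```text
time: 30.75
ee_pos: [0.4491, 0.1174, 0.1145]
tool_rot: [-0.0, 0.702, 0.712, -0.0]
ft_force: [0.2, -0.3, 0.6]
grip_width: -0.0001
finger_force: 0.2
```

Call:
move_arm([
  [1,0,0,-0.002,0],
  [1,0,0,0,0],
])

```text
time: 30.95
ee_pos: [0.449, 0.1175, 0.1129]
tool_rot: [-0.0, 0.702, 0.712, -0.0]
ft_force: [-2.3, 1.3, 8.7]
grip_width: -0.0002
finger_force: 4.1
```

Force is rising at the expected stop height. Press a little more.

Call:
move_arm([
  [1,0,0,-0.0015,0],
  [1,0,0,0,0],
])

```text
time: 31.15
ee_pos: [0.449, 0.1175, 0.1123]
tool_rot: [-0.0, 0.702, 0.712, -0.0]
ft_force: [-4.9, -0.8, 23.5]
grip_width: 0.0002
finger_force: 11.3
```

Call:
move_arm([
  [1,0,0,-0.001,0],
  [1,0,0,0,0],
  [1,0,0,0,0],
])

```text
time: 31.45
ee_pos: [0.449, 0.1175, 0.112]
tool_rot: [-0.0, 0.702, 0.712, -0.0]
ft_force: [-8.4, -1.1, 31.4]
grip_width: -0.0
finger_force: 15.8
```

The lever is at its stop (31 N, no further travel). Retreat and verify.

Call:
move_arm([
  [1,0,0,0.02,0],
  [1,0,0,0.04,0],
  [1,0,-0.02,0.05,0],
  [1,0,-0.04,0.02,0],
  [1,0,-0.04,0,0],
])

```text
time: 31.95
ee_pos: [0.4509, 0.0183, 0.2397]
tool_rot: [0.002, 0.701, 0.713, 0.002]
ft_force: [1.0, -0.7, -0.3]
grip_width: -0.0
finger_force: 0.0
```

Call:
move_arm([
  [1,0.01,-0.04,0,0],
  [1,0.01,-0.03,0,0],
  [1,0,0,0,0],
  [1,0,0,0,0],
])

```text
time: 32.35
ee_pos: [0.4687, -0.0514, 0.2361]
tool_rot: [-0.001, 0.703, 0.711, -0.0]
ft_force: [-0.1, 0.0, -0.3]
grip_width: -0.0002
finger_force: 0.0
```

Run:
```python
from lever import *
o=observe(); print(o['time'],o['ee_pos'].round(4)); lever()
c=cam('wrist'); g=cv2.cvtColor(c['image'],cv2.COLOR_RGB2GRAY)
def edges(P,t):
    q=np.array([proj(c,p) for p in P],np.float32); r=cv2.remap(g,q[:,0].reshape(1,-1),q[:,1].reshape(1,-1),cv2.INTER_LINEAR).astype(np.float32)
    d=np.abs(np.diff(cv2.GaussianBlur(r,(9,1),0)[0])); return [t[i].round(4).item() for i in range(3,len(d)-3) if d[i]==d[i-3:i+4].max() and d[i]>5]
xx=np.linspace(.505,.565,241); yy=np.linspace(-.02,.08,401)
print('x edges',[edges([[x,y,.058] for x in xx],xx) for y in(.02,.04,.05,.06,.08)]); print('y edges',edges([[.537,y,.058] for y in yy],yy))
m=cv2.inRange(cv2.cvtColor(c['image'],cv2.COLOR_RGB2HSV),np.array([5,150,60]),np.array([18,255,255]))
print('wrist: expected level lever end px',proj(c,[.436,.1175,.1135]).round(),'at .9rad',proj(c,[.537,.1175,.19]).round())
```

```text
32.35 [ 0.4687 -0.0514  0.2361]
scene 82 [281.28571429 180.57142857] [283.28571429 201.57142857]
top 120 [232.42857143 236.57142857] [233.  205.5]
tip (array([0.43603448, 0.1179399 , 0.10736374]), np.float64(0.0017110398344467644)) root (array([0.54182324, 0.11824363, 0.10752943]), np.float64(0.0014349670383224935))
x edges [[0.518, 0.5578], [0.518, 0.557, 0.5572], [0.5175, 0.5568], [0.5155, 0.5178, 0.5282, 0.5325, 0.5438, 0.5462, 0.5608], [0.515, 0.5172, 0.5275, 0.5325, 0.5435, 0.546, 0.5608]]
y edges [-0.017, 0.0118, 0.0547, 0.0588]
wrist: expected level lever end px [214.  -1.] at .9rad [355. -27.]
```

The lever is level (tip and root both at z 0.107) and the strap has not moved. Hand in.

```bash
python3 -c "
from rig import close_job
print(close_job())"
```

```text
the job is handed in; nothing more can be done
None
```

I clamped the workpiece and handed the job in at about 32 s. The 25 mm red-and-green packing is 1.4 mm under the workpiece's 26.4 mm, the strap is around the bolt under the foot, and the lever measured level at its stop; the result was not reported back.

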